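Load the shaft-milling fixture and key in its setting block

TASK

Get the milling fixture on the bench ready for the next batch: swing its red clamp up until it stands open, then lay every loose steel shaft in a V-groove of its own, fully down in both rails and about centred end to end, and only then swing the clamp down shut on them. Also fit the blue setting block in the fixture's blue seat, notch over the brass key so that it sits flat on the bottom. Leave the other things on the bench where they are.

Things in the scene. Friction and masses are not known exactly. Their poses are not given: they have to be found in the camera images.
- shaft_a_mid (a point): plain round steel shaft, 32 mm diameter, 140 mm long, about 0.4 kg, lying on the bench; it can roll a little. Point: its centre (axis, mid-length), 16 mm above what it lies on. Its x axis runs along the shaft; the two ends are alike. It may be absent (None).
- shaft_b_mid (a point): plain round steel shaft, 32 mm diameter, 140 mm long, about 0.4 kg, lying on the bench; it can roll a little. Point: its centre (axis, mid-length), 16 mm above what it lies on. Its x axis runs along the shaft; the two ends are alike. It may be absent (None).
- shaft_c_mid (a point): plain round steel shaft, 32 mm diameter, 140 mm long, about 0.4 kg, lying on the bench; it can roll a little. Point: its centre (axis, mid-length), 16 mm above what it lies on. Its x axis runs along the shaft; the two ends are alike. It may be absent (None).
- vee_1 (a point): Leftmost (seen from the robot) groove of the fixture: 90 degrees, cut in two parallel rails 20 mm thick, centred 50 mm either side of this point along x; the 80 mm between the rails is open down to the base plate 34 mm below. Point: where the centre of a seated shaft comes to lie; rail tops 7 mm higher. Axes: x along the groove, y across, z up.
- vee_2 (a point): Middle groove, 68 mm to the right (-y of the fixture) of vee_1; otherwise as vee_1.
- vee_3 (a point): Right groove, 68 mm to the right of vee_2; otherwise as vee_1. Seated 32 mm shafts leave 36 mm between neighbours.
- clamp (a joint): Hinge of the red clamp flap at the back of the fixture: 0 = shut, its rubber pads just resting on seated shafts; 1.57 = standing upright; 1.75 = end stop. It starts shut or nearly so. The hinge is stiff: the flap stays where it is left; moving it takes 1 to 4 N at the handle.
- clamp_handle (a point): Middle of the clamp's handle: steel round bar 14 mm thick, along the fixture's y, free for 58 mm between the clamp's two 10 mm arms; open all round above and below. It moves on a circle of 210 mm radius about clamp_hinge: at joint value q it lies 210 cos q in front of it (fixture -x) and 210 sin q mm above. Shut: 77 mm above the bench.
- clamp_hinge (a point): Middle of the clamp's hinge axis, 110 mm behind vee_2 (fixture +x), 77 mm above the bench. Axes: those of the fixture; the hinge runs along y.
- set_block_mid (a point): Setting block, 0.3 kg: blue square foot 60 x 60 x 22 mm, steel neck 32 x 32 mm on its middle, up to 62 mm (grasp this). The foot's +x side has a notch 15 wide and 14 mm deep, through its full height, its middle 10 mm towards +y. Point: on the centre line, 31 mm above the underside. z up, x and y square to its sides. Any heading.
- seat (a point): Keyed seat, 148 mm right of vee_2: blue square frame, inside 64 x 64 mm, walls 10 thick and 14 mm high. Point: centre of its floor, 16 mm above the bench. A brass key 10 wide, 11 long, 12 mm high stands inside at the +x wall, its middle 10 mm towards +y: the block goes fully down only if its axes point as the seat's do; its point is then 31 mm above this one.
- tin: Bystander, to be left alone: open grey tin with a red band, 67 dia x 104 tall mm. Origin: centre of its underside.
- masking_tape: Bystander, to be left alone: roll of masking tape lying flat, 70 dia x 25 tall mm. Origin: centre of its underside.
- block_oak: Bystander, to be left alone: wooden offcut, 60 x 140 x 40 mm. Origin: centre of its underside.
- flashlight: Bystander, to be left alone: black flashlight, 152 long x 47 dia mm. Origin: centre of its underside.
Not all that is in view belongs to the job. Leave any purple look-alike of the part that bears set_block_mid alone.

How it is judged:
By the outcome, as a careful person would: the job done as asked, in the order asked, and still so for the second after the job is handed in, with the robot touching nothing.
Of shaft_a, shaft_b, shaft_c only 2 to 3 are there at a start; the rules pass over those that are not, and their reading is None.
At some moment in a run one of set_block may be knocked a few centimetres aside while the robot is not near it.
Once in a run the grip may slacken for a moment while it holds something.
It also fails if it takes over 210 s, if anything falls off the work surface, if the arm or the gripper's body presses on something with over 40 N, if the wrist force passes 120 N, or if a joint passes its speed limit or range.

ROBOT

A 7-joint arm with a two-finger parallel gripper is mounted at the origin on a cart in front of the work surface, level with it; the furniture and walls round the work are solid. World frame = base frame: x ahead of the robot, y to its left, z up, the work surface at z = 0. Lengths are in m, angles in rad, forces in N, time in s.
With the tool pointing down it reaches from about 0.4 to 0.85 m from the base axis. Payload 10.4 kg.
Tool frame: the origin (TCP) lies midway between the tips of the shut fingers; the grasp point (between the pads) lies 19 mm behind it (manip.tcp_to_grasp is the distance from the TCP to the grasp point, in m); x points along the fingers, y is the direction in which the jaws open and shut, and the axes are right-handed (so a half turn about x gives the same grasp; the last joint's range is limited). The gripper opens to 85 mm and grips with 20 to 120 N. Pads are 22 mm wide; open, the fingers measure 114 mm over their backs; the gripper's body (76 mm by 85 mm) begins 54 mm behind the grasp point. The pads swing forward as they close: fully open they stand 13 mm farther back than shut.
Start: joints at [1.215, 0.332, -0.065, 1.46, 0.022, 1.35, -0.088], TCP at [0.204, -0.591, 0.231] pointing down, gripper open.
Joint ranges: [-2.6, 2.6], [-0.5, 2.12], [-1.47, 1.34], [0.16, 2.42], [-1.27, 4.41], [0.06, 2.06], [-2.6, 2.6]. Speed limits (rad/s): [2.22, 2.22, 2.79, 2.79, 3.14, 3.14, 3.14].

INTERFACE

Orientations are given as a unit quaternion [x, y, z, w].
In Python, from workcell import monitor, viewer, manip gives the robot as it stands. The module is installed in compiled form; this text tells all that it offers.
- The arm moves only by the tool send_rows, never from a script. Its arguments are lists of equal length, an entry for each row: "grip": the closure in counts, from 0 (fully open) to 255 (shut); "offset": the shift along the tool's x, y, z in mm, a list of three; "twist": the turn about the tool's x in degrees. In form: {"grip": [grip, ...], "offset": [[tx, ty, tz], ...], "twist": [twist, ...]}. A call has exactly 5 rows; each row is the pose to reach, as a shift and turn from the pose commanded when the call began, along the tool's axes at that moment; what a row does not reach only later rows make up. A row lasts 1/12 s, in which the tool goes at most 41.7 mm and 7.16 degrees, less where a joint would pass 70% of its speed; a pose out of reach is approached as far as the arm can. A call with a gripper value outside its range is refused whole. The fingers move at their own pace and stop on an object; "newtons" is the grip in N (left out, the last holds). Time passes only in rows, so rows that repeat a pose let the fingers close, or fill a call up. It gives the time, the measured TCP pose, the force and the opening at its end, in the units of the state.
- monitor.get_obs(): the state, without advancing time (a new reading comes with each control period).
- viewer.camera(name): name is "scene" or "top"; returns (picture, depth): 384x512x3 uint8, blue, green, red; 384x512 float32, m along the optical axis (not along the pixel's ray), 0 where there is no reading.
- viewer.camera_model(name): a dict with "camera_matrix" (3x3 intrinsics, pixels), "distortion" ([k1, k2, p1, p2, k3] as OpenCV has them; the pictures are not rectified), "R" (3x3) and "t" (3): a world point X has camera coordinates R X + t. Camera axes: x right, y down, z forward; pixel columns grow to the right and rows downward; lengths in m; the calibration is good to about 2 mm. A picture is of the moment at which its call begins. camera_model takes no time and is no camera call.
- manip.hand_in(): hands the job in, once; it reports no verdict.
Trained networks look in the newest picture that a camera, given by its name, has taken for a name from the list of things; names that differ only in an ending like _2 or _b are one class to them, and where a whole thing is asked for, a point or a joint stands for the part that bears it (a point fixed in the world has none). Each returns a list of dicts, best first, with "score" (0 to 1); they miss things now and then, are a little off and sometimes report something else, mostly with a low value. They report only what shows in the picture. A call takes as long as a camera call. They do not tell look-alikes from the thing itself.
- viewer.recognise(target, camera): "box" ([left, top, width, height] in pixels, round what is visible of it).
- viewer.regions_of(target, camera): "region" (384x512 bool, what is visible of it) and "box" ([left, top, width, height] in pixels, round what is visible of it).
- viewer.spot_point(target, camera): "position" ([column, row] in pixels: a listed point, or the origin of a listed thing).
The state is a dict: "clock": time; "joint_pos": joint angles; "joint_velocities": joint speeds; "tau": joint torques, N m; "position": TCP position; "ee_rot": TCP orientation; "ft_force": force on the tool from outside, world axes, zero at the start; "torque": the same for the moment, N m; "grip_width": opening from 0.0 (shut) to 1.0 (fully open).
Only numpy, scipy, OpenCV 4.12 (cv2) and the standard library are available. Lean on these libraries where they do the work, as an engineer would, in place of code of your own. Each camera call takes 0.05 s, during which the arm holds its last target.

## Working session

There is one attempt and no reset: what is moved stays moved. The work goes in short steps, Python scripts to look and compute and a tool call to move; the robot and the scene stay as the last step left them, time stands still between calls to the robot, and variables do not carry over. Pictures are saved under pics/ and viewed, and the job is handed in when it is done.

Besides the shell and the picture viewer there is one more tool, called after "Request:" as name(argument=value, ...) on one line, values as JSON. send_rows: Moves the arm, as the interface text tells. Its arguments: {"type":"object","properties":{"grip":{"type":"array","items":{"type":"number"}},"offset":{"type":"array","items":{"type":"array","items":{"type":"number"}}},"twist":{"type":"array","items":{"type":"number"}},"newtons":{"type":"number"}},"required":["grip","offset","twist"]}

```bash
mkdir -p pics; ls
python3 - <<'E'
from workcell import monitor, viewer, manip
import cv2
o=monitor.get_obs()
for k,v in o.items(): print(k,v)
for c in ("scene","top"):
    p,d=viewer.camera(c); cv2.imwrite(f"pics/{c}0.png",p)
    m=viewer.camera_model(c); print(c,m)
print(manip.tcp_to_grasp)
E
```

```text
pics
clock 0.0
joint_pos [ 1.21541358  0.33283578 -0.06474361  1.46094286  0.02159022  1.34989866
 -0.08848499]
joint_velocities [-8.05869980e-04  6.73100601e-04 -1.32117897e-03 -1.08453828e-05
  9.57885488e-04  2.04275653e-04 -4.11175230e-04]
tau [ 1.77238085e-04 -6.25438571e+01  4.93806170e-02 -3.91619539e+01
  1.62993389e-02  9.50999645e-03  1.92700691e-05]
position [ 0.20407111 -0.59034701  0.23053784]
ee_rot [-0.69724038 -0.11762225  0.69743215 -0.1166587 ]
ft_force [ 0.583795   -0.13091967  0.56632805]
torque [0.01648959 0.01677416 0.01728223]
grip_width 1.0029778119007118
scene {'camera_matrix': array([[404.72579572,   0.        , 249.25010577],
       [  0.        , 404.72579572, 185.36118527],
       [  0.        ,   0.        ,   1.        ]]), 'distortion': array([-0.08050084,  0.        ,  0.        ,  0.        ,  0.        ]), 'R': array([[-0.64095231, -0.767558  ,  0.00590325],
       [-0.57182105,  0.47234266, -0.67075562],
       [ 0.51205548, -0.43329797, -0.74165494]]), 't': array([0.37856872, 0.42020913, 0.97001221])}
top {'camera_matrix': array([[383.97264549,   0.        , 253.1780476 ],
       [  0.        , 383.97264549, 189.34820114],
       [  0.        ,   0.        ,   1.        ]]), 'distortion': array([-0.11496465,  0.        ,  0.        ,  0.        ,  0.        ]), 'R': array([[-1.51174965e-04, -9.99933944e-01,  1.14927982e-02],
       [-9.96415171e-01, -8.21642190e-04, -8.45939282e-02],
       [ 8.45977833e-02, -1.14643869e-02, -9.96349227e-01]]), 't': array([-0.04789119,  0.63812965,  1.04537459])}
0.0187
```

View pics/scene0.png

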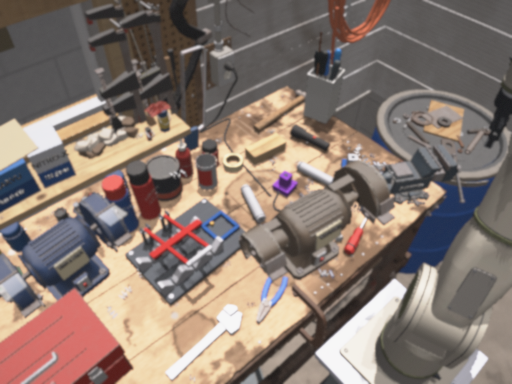

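View pics/top0.png

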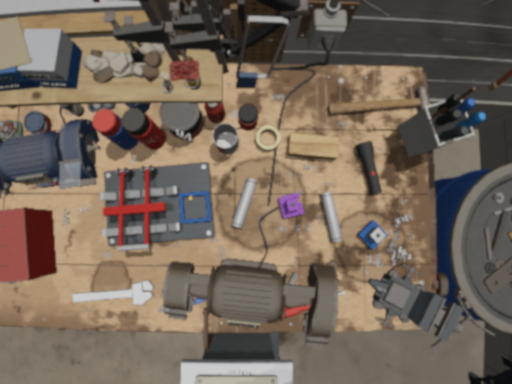

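```bash
cat > h.py <<'E'
from workcell import monitor, viewer, manip
import numpy as np, cv2
from scipy.spatial.transform import Rotation as Rot
def M(c):
    m=viewer.camera_model(c); return m["camera_matrix"],np.array(m["distortion"]),np.array(m["R"]),np.array(m["t"])
def proj(c,X):
    K,D,R,t=M(c); r=cv2.Rodrigues(R)[0]
    return cv2.projectPoints(np.atleast_2d(np.array(X,float)),r,t,K,D)[0][:,0]
def ray(c,uv):
    K,D,R,t=M(c); n=cv2.undistortPoints(np.array(uv,float).reshape(-1,1,2),K,D)[:,0]
    d=np.c_[n,np.ones(len(n))]@R; o=-R.T@t
    return o,d
def atz(c,uv,z):
    o,d=ray(c,uv); s=(z-o[2])/d[:,2]; return o+d*s[:,None]
def cloud(c,depth):
    K,D,R,t=M(c); h,w=depth.shape
    u,v=np.meshgrid(np.arange(w),np.arange(h))
    n=cv2.undistortPoints(np.stack([u,v],-1).reshape(-1,1,2).astype(float),K,D)[:,0]
    P=np.c_[n,np.ones(len(n))]*depth.reshape(-1,1)
    W=(P-t)@R; W[depth.reshape(-1)==0]=np.nan
    return W.reshape(h,w,3)
def tool():
    o=monitor.get_obs(); return np.array(o["position"]),Rot.from_quat(o["ee_rot"])
def crop(p,x0,y0,x1,y1,s,name):
    cv2.imwrite("pics/"+name,cv2.resize(p[y0:y1,x0:x1],None,fx=s,fy=s,interpolation=cv2.INTER_CUBIC))
def snap(c,name,box=None,s=1):
    p,d=viewer.camera(c)
    if box: crop(p,*box,s,name)
    else: cv2.imwrite("pics/"+name,p)
    return p,d,cloud(c,d)
def togo(target, tool_x=None):
    p,r=tool(); return r.inv().apply(np.array(target)-p)*1000
E
python3 - <<'E'
from h import *
p,r=tool(); print(p, r.as_matrix())
print(proj("top",[p,[0,0,0],[.5,0,0]]),proj("scene",[p,[0,0,0]]))
for c in("scene","top"):
    p,d,W=snap(c,f"x_{c}.png")
    np.save(c+"W.npy",W)
    for n in ["shaft_a_mid","vee_1","clamp_handle","clamp_hinge","set_block_mid","seat","tin","masking_tape","block_oak","flashlight"]:
        for q in viewer.spot_point(n,c):
            u,v=q["position"]; 
            w=W[int(round(v)),int(round(u))]
            print(c,n,round(q["score"],2),np.round([u,v],1),np.round(w,3))
p,d=viewer.camera("top"); crop(p,90,150,400,270,2.5,"topc.png")
print(monitor.get_obs()["clock"])
E
```

```text
[ 0.20407754 -0.59038669  0.2305914 ] [[-4.53219132e-04  3.26721593e-01 -9.45120519e-01]
 [ 1.18851369e-03 -9.45119773e-01 -3.26721904e-01]
 [-9.99999191e-01 -1.27136529e-03  4.00332786e-05]]
[[483.33722574 364.90447546]
 [236.34512372 413.6397035 ]
 [236.2807223  238.63874283]] [[486.93321698 141.35602467]
 [402.88040166 355.88993965]]
scene vee_1 0.9 [177.5 249.9] [0.601 0.257 0.019]
scene vee_1 0.88 [197.7 238. ] [0.534 0.223 0.123]
scene vee_1 0.75 [150.8 223.1] [ 0.75   0.262 -0.001]
scene vee_1 0.57 [158.2 266.2] [0.593 0.329 0.018]
scene vee_1 0.24 [220.9 225.1] [0.596 0.107 0.016]
scene clamp_handle 0.72 [199.4 253.1] [0.487 0.251 0.136]
scene clamp_hinge 0.8 [155.8 220.1] [ 0.75   0.244 -0.002]
scene set_block_mid 0.98 [282.9 181.4] [ 0.589 -0.139  0.047]
scene set_block_mid 0.6 [351.9 163.5] [ 0.405 -0.211  0.22 ]
scene seat 0.79 [221.7 225.7] [0.592 0.106 0.014]
scene tin 0.87 [204.9 180.6] [0.754 0.05  0.039]
scene masking_tape 0.8 [233.4 164. ] [ 0.791 -0.093 -0.002]
scene block_oak 0.92 [266.1 155. ] [ 0.735 -0.197  0.019]
scene flashlight 0.61 [254.7 203.6] [ 0.583 -0.
[... 248 characters left out ...]
 208.1] [0.582 0.245 0.114]
top clamp_handle 0.89 [129.6 248.5] [0.482 0.261 0.141]
top clamp_handle 0.18 [193.9 206.5] [0.592 0.119 0.017]
top clamp_hinge 0.76 [133.6 170.9] [0.691 0.292 0.017]
top set_block_mid 0.94 [292.2 204.7] [ 0.593 -0.152  0.062]
top set_block_mid 0.73 [372.  236.2] [ 0.508 -0.369  0.066]
top seat 0.62 [193.4 207.7] [0.586 0.122 0.013]
top tin 0.73 [226.7 143.2] [0.774 0.027 0.007]
top masking_tape 0.6 [266.3 139.4] [ 0.787 -0.085  0.001]
top masking_tape 0.32 [229.  143.7] [0.772 0.022 0.   ]
top masking_tape 0.27 [332.3 217.4] [ 0.561 -0.267  0.031]
top block_oak 0.72 [311.1 146.3] [ 0.759 -0.21   0.039]
top flashlight 0.73 [369.1 169. ] [ 0.696 -0.375  0.035]
1.25
```

View pics/topc.png

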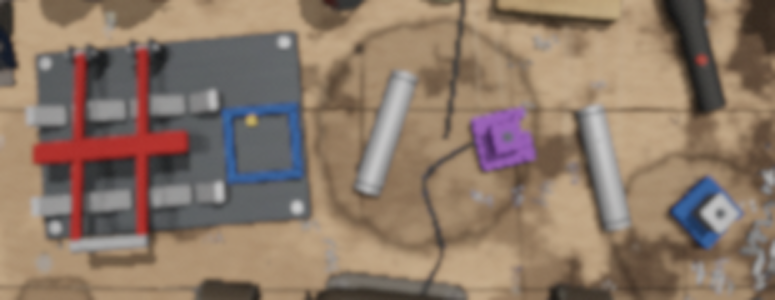

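Run:
```python
from h import *
p=cv2.imread("pics/x_top.png"); W=np.load("topW.npy")
crop(p,95,155,225,255,6,"t1.png"); crop(p,340,210,405,260,10,"t2.png")
q=cv2.imread("pics/x_scene.png"); crop(q,120,190,260,310,5.5,"s1.png"); crop(q,330,130,400,190,9,"s2.png")
# height map picture of top
z=np.nan_to_num(W[...,2]); zz=np.clip(z/0.3*255,0,255).astype(np.uint8)
cv2.imwrite("pics/hm.png",cv2.applyColorMap(cv2.resize(zz,None,fx=1.5,fy=1.5,interpolation=0),cv2.COLORMAP_JET))
for n in["shaft_a_mid","set_block_mid","clamp"]:
  for c in("top",):
    for r in viewer.regions_of(n,c):
        m=r["region"]; w=W[m]; print(n,r["score"],r["box"],np.nanmedian(w,0),np.nanmax(w,0),m.sum())
```

```text
shaft_a_mid 0.73 [212.3, 122.6, 26.2, 33.0] [0.78382867 0.02990602 0.02661537] [0.80859721 0.06845001 0.10799678] 657
set_block_mid 0.89 [362.4, 216.4, 24.3, 31.5] [ 0.51315121 -0.37913575  0.02425504] [ 0.55187915 -0.34714     0.06710487] 515
set_block_mid 0.87 [278.1, 192.4, 23.0, 25.3] [ 0.59277225 -0.14975377  0.02372342] [ 0.62847875 -0.11884752  0.06766123] 447
clamp 0.78 [104.1, 171.6, 60.7, 78.4] [0.57703301 0.25833649 0.11302072] [0.68510948 0.34486018 0.14244897] 1271
clamp 0.67 [288.2, 135.2, 53.6, 24.7] [ 0.75928062 -0.21809396  0.03994564] [ 0.80628626 -0.14687423  0.04679498] 1219
clamp 0.58 [357.9, 141.5, 23.0, 51.9] [ 0.7069067  -0.37394877  0.03454908] [ 0.77423958 -0.34133185  0.05005171] 648
```

View pics/t1.png

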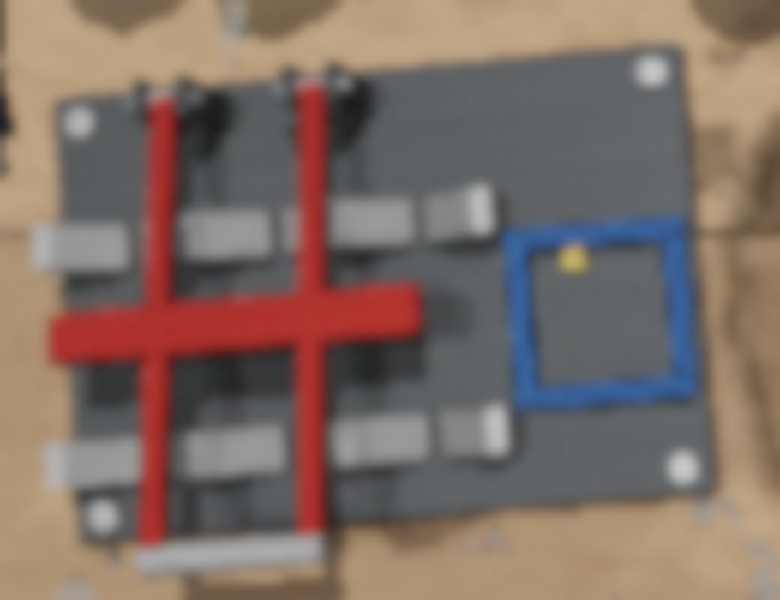

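View pics/t2.png

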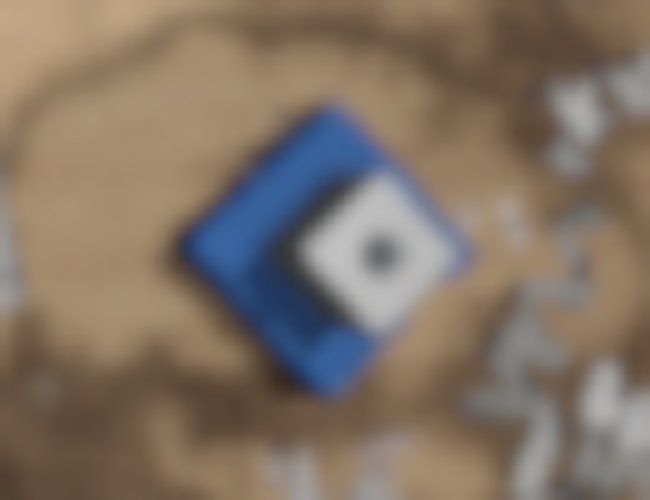

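View pics/s1.png

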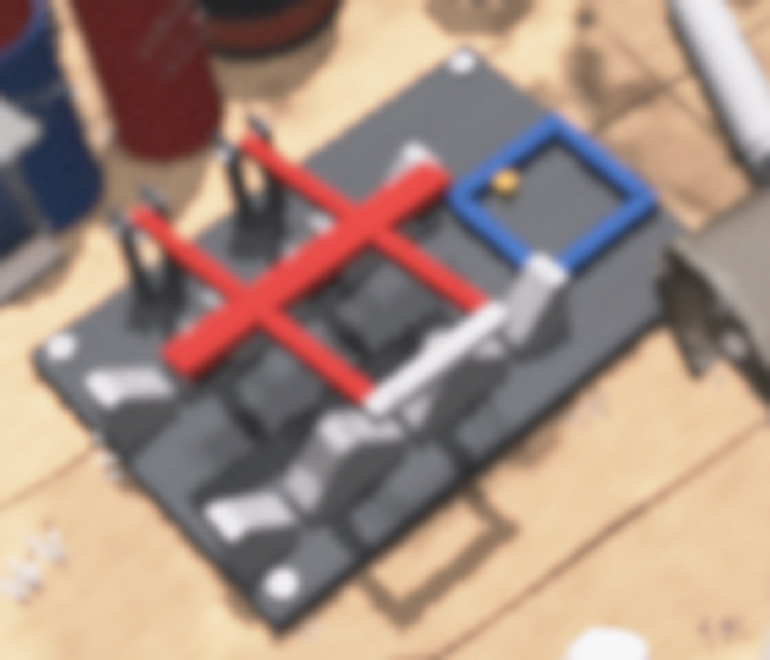

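View pics/s2.png

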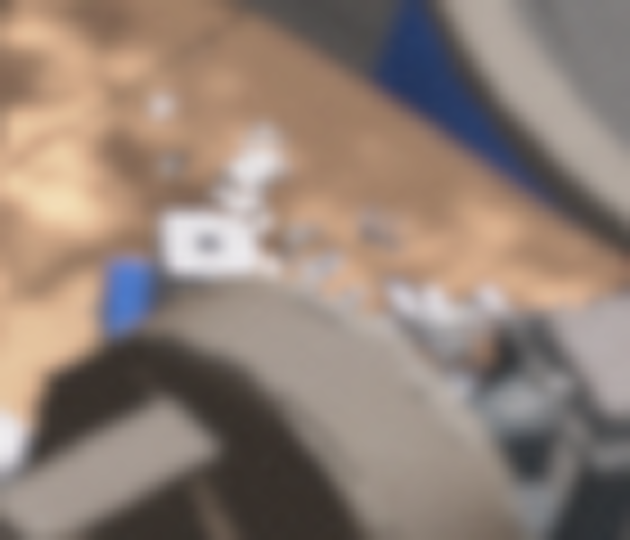

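View pics/hm.png

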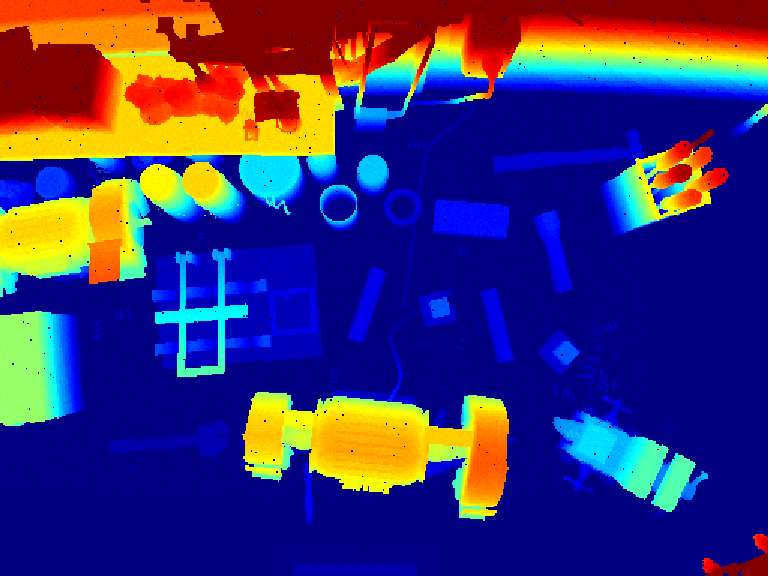

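```bash
cat > fx.py <<'E'
from h import *
p,d,W=snap("top","f0.png")
hsv=cv2.cvtColor(p,cv2.COLOR_BGR2HSV)
H,S,V=[hsv[...,i].astype(int) for i in range(3)]
roi=np.zeros(H.shape,bool); roi[155:255,98:220]=1
blue=(H>100)&(H<125)&(S>120)&roi
def cen(m,z):
    ys,xs=np.nonzero(m); return atz("top",np.c_[xs,ys],z)
B=cen(blue,.030); B=B[B[:,1]<.2]
r=cv2.minAreaRect(B[:,:2].astype(np.float32)*1000); print("seat frame",r)
Z=W[...,2]
print("blue depth z",np.nanmedian(Z[blue]), "rows", blue.sum())
pl=roi&(S<60)&(V<125)&(Z>.005)&(Z<.026)
P=cen(pl,.016); r2=cv2.minAreaRect(P[:,:2].astype(np.float32)*1000); print("plate",r2,"z",np.nanmedian(Z[pl]))
br=roi&(H>15)&(H<32)&(S>110)&(V>120)
lab=cv2.connectedComponents((br&(W[...,1]<.2)&(W[...,1]>.08)&(Z>.01)).astype(np.uint8))
ys,xs=np.nonzero(br&(np.abs(W[...,1]-.12)<.05)); print("key px",len(xs),xs.mean() if len(xs) else 0,ys.mean() if len(xs) else 0, atz("top",[[xs.mean(),ys.mean()]],.028))
red=roi&((H<8)|(H>172))&(S>150); print("red",np.nanpercentile(W[red],[2,50,98],axis=0))
rail=roi&(Z>.05)&(Z<.064)&(S<60); print("rail",rail.sum(),np.nanpercentile(W[rail],[1,50,99],axis=0))
hd=roi&(S<60)&(Z>.12); print("handle",hd.sum(),np.nanmedian(W[hd],0),np.nanpercentile(W[hd],[2,98],axis=0))
R=W[rail][:,:2]
E
python3 fx.py
```

```text
seat frame ((588.6756591796875, 115.49179077148438), (82.98027038574219, 83.12459564208984), 4.875049591064453)
blue depth z 0.030613855919737545 rows 353
plate ((597.9326782226562, 221.89749145507812), (211.73580932617188, 304.3708190917969), 4.9936909675598145) z 0.016752349684094954
key px 8 190.125 197.875 [[0.61406551 0.12827652 0.028     ]]
red [[0.49909763 0.18814935 0.0809745 ]
 [0.57986162 0.25926083 0.11250996]
 [0.67635529 0.33460897 0.13322128]]
rail 408 [[0.51018742 0.15370799 0.05026952]
 [0.53873451 0.28416922 0.05676462]
 [0.68294911 0.36992989 0.06354489]]
handle 170 [0.48394763 0.25340486 0.13706722] [[0.47592324 0.21561081 0.12995364]
 [0.49152787 0.29096101 0.14083395]]
```

```bash
cat > go.py <<'E'
# usage: go.py x y z [yaw_deg of tool y]
import sys
from h import *
a=[float(v) for v in sys.argv[1:]]
p,r=tool(); m=r.as_matrix()
yaw=np.degrees(np.arctan2(m[1,1],m[0,1]))
o=monitor.get_obs()
print("t %.2f pos"%o["clock"],np.round(p*1000,1),"yaw %.2f"%yaw,"F",np.round(o["ft_force"],1),"w %.3f"%o["grip_width"],"tilt",np.round(m[:2,0],4),"j",np.round(o["joint_pos"],2))
if len(a)>=3:
    dd=r.inv().apply(np.array(a[:3])-p)*1000
    print("offset",np.round(dd,1),"len %.0f"%np.linalg.norm(dd))
    if len(a)>3:
        tw=-((a[3]-yaw+180)%360-180); print("twist %.2f"%tw)
E
python3 -c "
import numpy as np;W=np.load('topW.npy');Z=W[...,2];print(np.nanmax(Z[255:350,165:340]),np.nanmax(Z[100:165,95:180]))
print(np.round(W[105:165:10,130],2))"
python3 go.py .5 -.25 .36 4.95; python3 go.py .484 .255 .25
```

```text
0.2400407398278656 0.2041816287187159
[[0.86 0.29 0.09]
 [0.8  0.25 0.2 ]
 [0.78 0.25 0.2 ]
 [0.77 0.27 0.15]
 [0.76 0.3  0.03]
 [0.74 0.31 0.  ]]
t 1.45 pos [ 204.2 -590.7  231.4] yaw -70.93 F [ 0.1 -0.5  0.3] w 1.000 tilt [ 0.     -0.0001] j [ 1.22  0.33 -0.06  1.46  0.02  1.35 -0.09]
offset [-128.6 -225.4 -390.9] len 469
twist -75.88
t 1.45 pos [ 204.2 -590.7  231.4] yaw -70.93 F [ 0.1 -0.5  0.3] w 1.000 tilt [ 0.     -0.0001] j [ 1.22  0.33 -0.06  1.46  0.02  1.35 -0.09]
offset [ -18.7 -707.9 -540.8] len 891
```

Request:
send_rows(grip=[0,0,0,0,0], offset=[[-30,-15,-20],[-60,-30,-45],[-85,-50,-75],[-105,-70,-105],[-125,-90,-140]], twist=[-6,-12,-18,-24,-30])

```text
clock: 1.87
position: [0.3044, -0.4623, 0.3558]
ee_rot: [-0.643, -0.294, 0.643, -0.296]
ft_force: [-0.0, -0.5, 0.0]
grip_width: 1.002
```

```bash
python3 go.py .5 -.25 .36 4.95
```

```text
t 1.87 pos [ 304.4 -462.3  355.8] yaw -40.70 F [-0.  -0.5  0. ] w 1.002 tilt [ 0.0006 -0.0016] j [ 1.09  0.15 -0.21  1.43  0.03  1.56  0.17]
offset [  -4.4    9.9 -288.5] len 289
twist -45.65
```

Request:
send_rows(grip=[0,0,0,0,0], offset=[[0,0,-38],[0,0,-76],[0,0,-114],[0,0,-152],[0,0,-190]], twist=[-7,-14,-21,-28,-35])

```text
clock: 2.28
position: [0.4294, -0.3183, 0.3543]
ee_rot: [-0.524, -0.475, 0.524, -0.475]
ft_force: [0.6, -1.1, -0.2]
grip_width: 1.0
```

```bash
python3 go.py .484 .255 .25 4.95
```

```text
t 2.28 pos [ 429.4 -318.3  354.3] yaw -5.59 F [ 0.6 -1.1 -0.2] w 1.000 tilt [ 0.0005 -0.0007] j [ 0.92  0.12 -0.4   1.47  0.05  1.56  0.42]
offset [ 103.9   -1.6 -576. ] len 585
twist -10.54
```

Request:
send_rows(grip=[0,0,0,0,0], offset=[[0,0,-40],[0,0,-80],[0,0,-120],[0,0,-160],[0,0,-200]], twist=[-2,-4,-6,-8,-10.5])

```text
clock: 2.7
position: [0.449, -0.119, 0.3542]
ee_rot: [0.479, 0.52, -0.479, 0.52]
ft_force: [1.2, 0.5, -0.1]
grip_width: 0.996
```

Request:
send_rows(grip=[60,60,60,60,60], offset=[[0,0,-40],[0,0,-80],[0,0,-120],[10,0,-160],[20,0,-200]], twist=[0,0,0,0,0])

```text
clock: 3.12
position: [0.4329, 0.0804, 0.3343]
ee_rot: [0.48, 0.519, -0.479, 0.52]
ft_force: [1.1, -1.0, 0.3]
grip_width: 0.767
```

```bash
python3 go.py .484 .255 .20 4.95
```

```text
t 3.12 pos [432.9  80.4 334.3] yaw 4.56 F [ 1.1 -1.   0.3] w 0.767 tilt [ 0.002  -0.0008] j [ 0.59 -0.11 -0.8   1.71 -0.08  1.51 -0.12]
offset [ 134.3   64.6 -170.1] len 226
twist -0.39
```

Request:
send_rows(grip=[80,80,80,80,80], offset=[[15,15,-35],[35,30,-70],[55,45,-105],[75,60,-140],[95,64.5,-170]], twist=[0,0,0,-0.3,-0.4])

```text
clock: 3.53
position: [0.4855, 0.2544, 0.2382]
ee_rot: [0.479, 0.521, -0.478, 0.521]
ft_force: [1.2, -0.8, 0.7]
grip_width: 0.685
```

```bash
python3 go.py .484 .255 .118 4.95
python3 - <<'E'
from h import *
snap("top","h1.png",(95,130,225,260),5); snap("scene","h1s.png",(110,130,260,310),4)
E
```

```text
t 3.53 pos [485.5 254.4 238.2] yaw 4.86 F [ 1.2 -0.8  0.7] w 0.685 tilt [0.0013 0.001 ] j [ 0.27  0.29 -0.99  1.62  0.25  1.36 -0.67]
offset [120.2  -1.7  -0.6] len 120
twist -0.09
```

View pics/h1s.png

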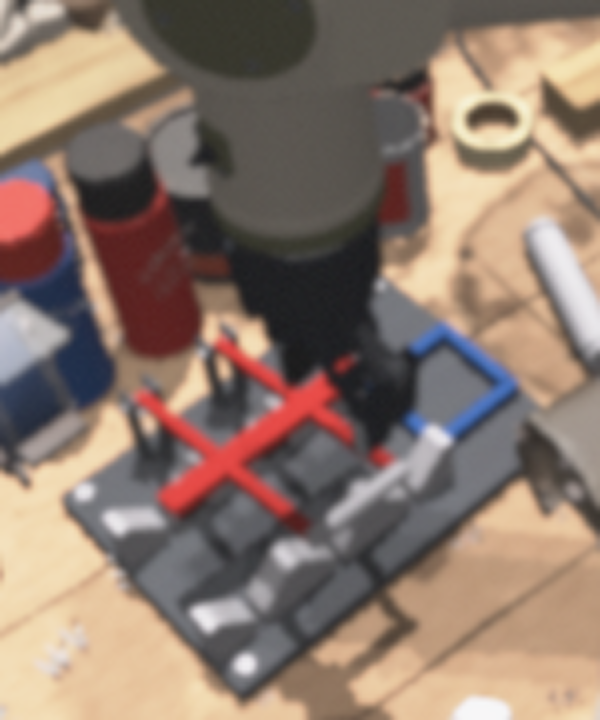

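Request:
send_rows(grip=[100,100,100,100,100], offset=[[30,-1.5,0],[60,-1.5,0],[85,-1.5,0],[105,-1.5,0],[120,-1.5,0]], twist=[0,0,0,0,0])

```text
clock: 4.05
position: [0.4821, 0.2519, 0.1173]
ee_rot: [0.477, 0.521, -0.479, 0.521]
ft_force: [-0.0, -0.2, 0.0]
grip_width: 0.608
```

Request:
send_rows(grip=[230,230,230,230,230], offset=[[0,0,0],[0,0,0],[0,0,0],[0,0,0],[0,0,0]], twist=[0,0,0,0,0], newtons=30)

```text
clock: 4.47
position: [0.4844, 0.2531, 0.1206]
ee_rot: [0.479, 0.52, -0.477, 0.522]
ft_force: [5.4, 1.8, -3.6]
grip_width: 0.145
```

```bash
python3 go.py .484 .255 .118 4.95
python3 - <<'E'
from h import *
snap("scene","h2s.png",(110,130,260,310),4)
E
```

```text
t 4.47 pos [484.4 253.1 120.6] yaw 4.92 F [ 5.4  1.8 -3.6] w 0.145 tilt [0.0041 0.0014] j [ 0.22  0.4  -0.94  1.77  0.35  1.15 -0.74]
offset [ 2.6 -0.2 -1.9] len 3
twist -0.03
```

View pics/h2s.png

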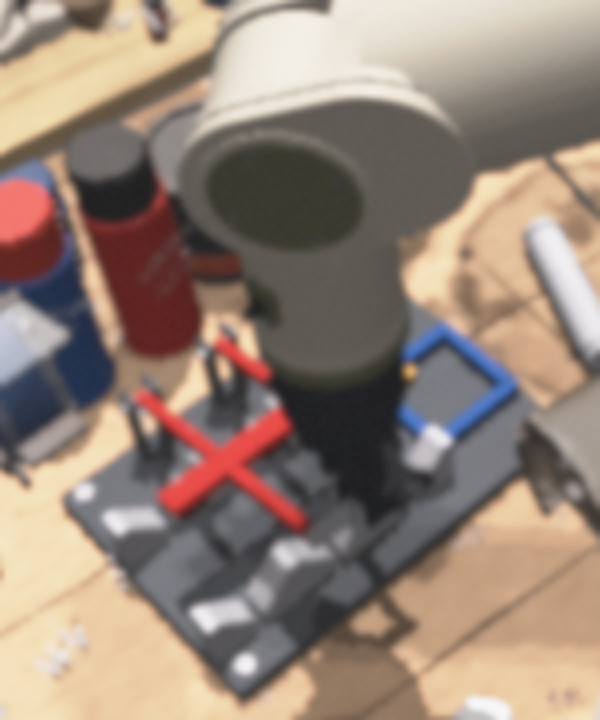

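Request:
send_rows(grip=[230,230,230,230,230], offset=[[-20,6.6,0],[-39,15,0],[-57,25.5,0],[-74.5,38,0],[-90,51.5,0]], twist=[0,0,0,0,0])

```text
clock: 4.93
position: [0.532, 0.2572, 0.2111]
ee_rot: [0.476, 0.522, -0.479, 0.521]
ft_force: [-11.3, -3.5, 4.8]
grip_width: 0.147
```

```bash
python3 go.py
```

```text
t 4.93 pos [532.  257.2 211.1] yaw 5.03 F [-11.3  -3.5   4.8] w 0.147 tilt [-0.0033 -0.0018] j [ 0.2   0.42 -0.93  1.54  0.34  1.36 -0.68]
```

Request:
send_rows(grip=[230,230,230,230,230], offset=[[-14.5,15.5,0],[-27,32,0],[-38,50,0],[-47,69,0],[-54.5,88.5,0]], twist=[0,0,0,0,0])

```text
clock: 5.35
position: [0.6219, 0.2657, 0.2678]
ee_rot: [0.478, 0.521, -0.477, 0.521]
ft_force: [-5.6, 0.7, 4.5]
grip_width: 0.148
```

```bash
python3 go.py
```

```text
t 5.35 pos [621.9 265.7 267.8] yaw 5.00 F [-5.6  0.7  4.5] w 0.148 tilt [0.0016 0.0013] j [ 0.08  0.57 -0.88  1.22  0.43  1.54 -0.63]
```

Request:
send_rows(grip=[230,230,230,230,230], offset=[[-5,20,0],[-8.5,41,0],[-9.5,62,0],[-9,74,0],[-9,77,0]], twist=[0,0,0,0,0])

```text
clock: 5.77
position: [0.7001, 0.2726, 0.2751]
ee_rot: [0.479, 0.521, -0.476, 0.521]
ft_force: [-3.7, -0.4, 6.3]
grip_width: 0.148
```

```bash
python3 go.py
python3 - <<'E'
from h import *
snap("scene","h3s.png",(60,60,260,310),2.4)
E
```

```text
t 5.77 pos [700.1 272.6 275.1] yaw 4.95 F [-3.7 -0.4  6.3] w 0.148 tilt [0.0022 0.0036] j [-0.03  0.73 -0.82  0.93  0.51  1.64 -0.57]
```

View pics/h3s.png

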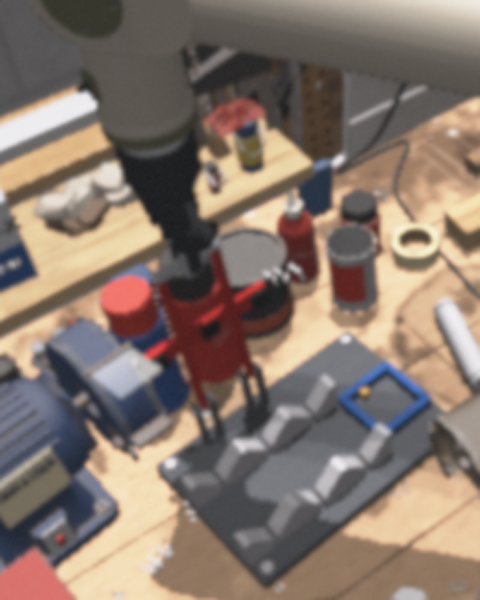

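Request:
send_rows(grip=[120,120,120,120,120], offset=[[0,0,0],[0,0,0],[0,0,0],[-10,0,0],[-30,0,0]], twist=[0,0,0,0,0])

```text
clock: 6.23
position: [0.6981, 0.2707, 0.301]
ee_rot: [0.477, 0.522, -0.479, 0.521]
ft_force: [0.3, 0.2, -0.8]
grip_width: 0.528
```

Request:
send_rows(grip=[120,120,120,120,120], offset=[[-30,0,10],[-60,-10,40],[-65,-30,75],[-65,-50,110],[-65,-70,145]], twist=[0,0,0,0,0])

```text
clock: 6.65
position: [0.6405, 0.12, 0.3688]
ee_rot: [0.478, 0.521, -0.477, 0.522]
ft_force: [-0.4, -1.4, 0.2]
grip_width: 0.529
```

```bash
cat > sh.py <<'E'
from h import *
p,d,W=snap("top","sh.png")
Z=W[...,2]; hsv=cv2.cvtColor(p,cv2.COLOR_BGR2HSV)
m=(Z>.012)&(Z<.045)&(hsv[...,1]<70)&(hsv[...,2]>110)&(W[...,1]<.07)&(W[...,0]>.42)&(W[...,0]<.72)
n,l,st,c=cv2.connectedComponentsWithStats(m.astype(np.uint8))
for i in range(1,n):
    if st[i,4]<150: continue
    ys,xs=np.nonzero(l==i)
    X=atz("top",np.c_[xs,ys],.022)[:,:2]
    r=cv2.minAreaRect((X*1000).astype(np.float32)); 
    Q=X-X.mean(0); ax=np.linalg.svd(Q,full_matrices=False)[2][0]
    print(st[i],"mean",np.round(X.mean(0),4),"rect",np.round(r[0],1),np.round(r[1],1),"axis deg %.1f"%np.degrees(np.arctan2(ax[1],ax[0])),"depthtop",np.nanpercentile(Z[l==i],90))
E
python3 sh.py; python3 go.py
python3 - <<'E'
from h import *
p=cv2.imread("pics/sh.png"); cv2.imwrite("pics/sh2.png",p[100:270,90:430].repeat(2,0).repeat(2,1))
E
```

```text
[234 178  23  49 527] mean [ 0.6044 -0.0238] rect [602.2 -22.9] [ 30.9 140.1] axis deg 162.5 depthtop 0.03359748145895402
[322 192  21  50 453] mean [ 0.5617 -0.2696] rect [ 562.8 -268.7] [138.9  27. ] axis deg -167.3 depthtop 0.03330167393345172
t 6.70 pos [640.  109.8 369.1] yaw 4.37 F [ 2.9 -4.3  1.6] w 0.532 tilt [ 0.0011 -0.0052] j [ 0.3   0.48 -0.87  1.1   0.37  1.71 -0.38]
```

View pics/sh2.png

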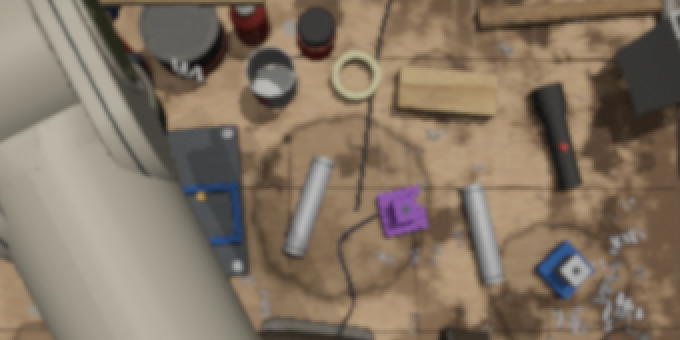

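```bash
python3 go.py .603 -.023 .20 72.5
```

```text
t 6.70 pos [640.  109.8 369.1] yaw 4.37 F [ 2.9 -4.3  1.6] w 0.532 tilt [ 0.0011 -0.0052] j [ 0.3   0.48 -0.87  1.1   0.37  1.71 -0.38]
offset [169.8 -47.1 128.7] len 218
twist -68.13
```

Request:
send_rows(grip=[90,90,90,90,90], offset=[[0,-9,26],[10,-18,52],[20,-27,78],[30,-36,104],[40,-47,129]], twist=[-7,-14,-21,-28,-35])

```text
clock: 7.12
position: [0.6054, -0.013, 0.3279]
ee_rot: [0.297, 0.641, -0.297, 0.642]
ft_force: [-0.3, -0.7, -1.1]
grip_width: 0.648
```

Request:
send_rows(grip=[90,90,90,90,90], offset=[[25,0,0],[50,0,0],[75,0,0],[100,0,0],[120,0,0]], twist=[-7,-14,-21,-28,-33])

```text
clock: 7.53
position: [0.6055, -0.0119, 0.2066]
ee_rot: [0.102, 0.7, -0.103, 0.7]
ft_force: [0.1, -0.5, -0.1]
grip_width: 0.647
```

```bash
python3 go.py .603 -.023 .05 72.5
python3 - <<'E'
from h import *
snap("scene","a1s.png",(160,80,360,280),3); snap("top","a1t.png",(200,150,300,250),5)
E
```

```text
t 7.53 pos [605.5 -11.9 206.6] yaw 73.33 F [ 0.1 -0.5 -0.1] w 0.647 tilt [-0.0003 -0.0008] j [ 0.73  0.51 -1.07  1.51  0.45  1.39  0.91]
offset [156.6 -11.2   0.8] len 157
twist 0.83
```

View pics/a1s.png

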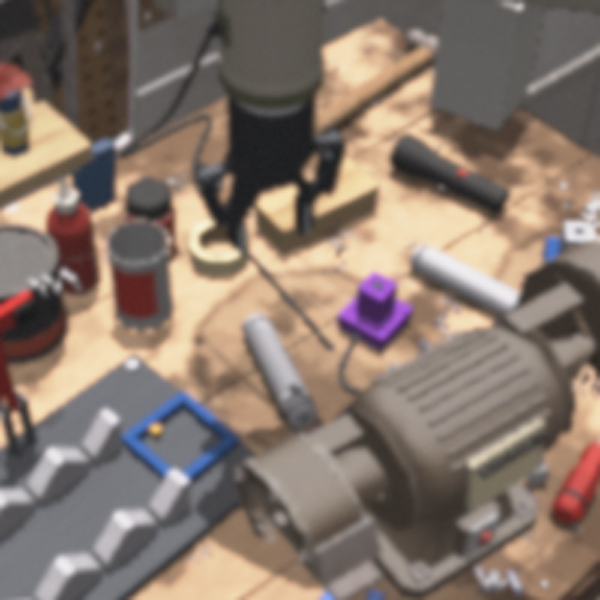

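Request:
send_rows(grip=[90,90,90,90,90], offset=[[35,-6,0],[70,-11,1],[105,-11,1],[130,-11,1],[150,-11,1]], twist=[0.5,0.8,0.8,0.8,0.8])

```text
clock: 8.05
position: [0.6039, -0.0229, 0.0572]
ee_rot: [0.111, 0.698, -0.112, 0.698]
ft_force: [-0.5, 0.5, 0.2]
grip_width: 0.645
```

```bash
python3 go.py .603 -.023 .006 72.5
python3 - <<'E'
from h import *
snap("scene","a2s.png",(200,120,320,240),5)
E
```

```text
t 8.05 pos [603.9 -22.9  57.2] yaw 71.90 F [-0.5  0.5  0.2] w 0.645 tilt [-0.0001 -0.0009] j [ 0.69  0.65 -0.97  1.66  0.58  1.14  0.82]
offset [51.2 -0.3 -0.8] len 51
twist -0.60
```

View pics/a2s.png

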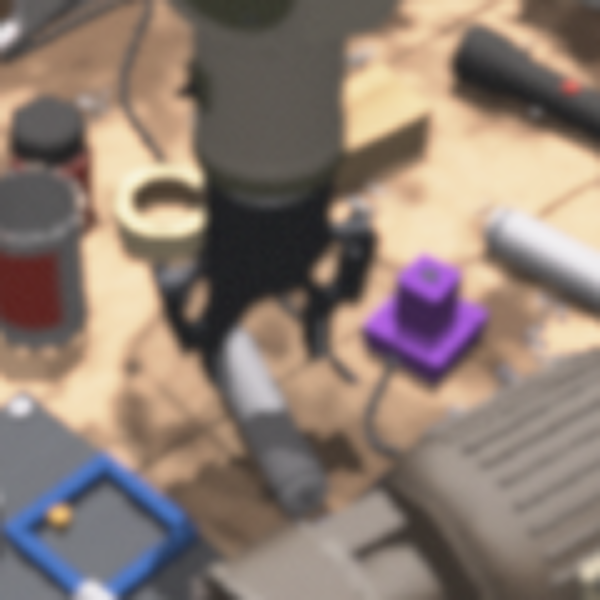

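Straddling shaft A (scene crop (265,410)), fingers on both sides. Descend and grip.

Request:
send_rows(grip=[90,90,90,90,90], offset=[[20,0,-1],[38,0,-1],[49,0,-1],[50,0,-1],[50,0,-1]], twist=[-0.5,-0.5,-0.5,-0.5,-0.5])

```text
clock: 8.52
position: [0.6033, -0.022, 0.0086]
ee_rot: [0.107, 0.699, -0.107, 0.699]
ft_force: [0.6, 1.0, 0.6]
grip_width: 0.644
```

Request:
send_rows(grip=[230,230,230,230,230], offset=[[0,0,0],[0,0,0],[0,0,0],[0,0,0],[0,0,0]], twist=[0,0,0,0,0], newtons=60)

```text
clock: 8.93
position: [0.6037, -0.022, 0.0093]
ee_rot: [0.107, 0.698, -0.107, 0.7]
ft_force: [-1.1, 0.2, 6.9]
grip_width: 0.35
```

```bash
python3 go.py .603 -.023 .006 72.5
```

```text
t 8.93 pos [603.7 -22.    9.3] yaw 72.63 F [-1.1  0.2  6.9] w 0.350 tilt [ 0.0022 -0.0005] j [ 0.66  0.71 -0.93  1.69  0.63  1.07  0.8 ]
offset [ 3.3 -1.2 -0.4] len 4
twist 0.13
```

Request:
send_rows(grip=[230,230,230,230,230], offset=[[-20,0,0],[-50,0,0],[-85,0,0],[-115,0,0],[-140,0,0]], twist=[0,0,0,0,0])

```text
clock: 9.35
position: [0.6029, -0.0217, 0.1503]
ee_rot: [0.107, 0.698, -0.107, 0.7]
ft_force: [0.3, 0.2, -4.0]
grip_width: 0.348
```

```bash
python3 go.py .5818 .1952 .15 94.95;  python3 - <<'E'
from h import *
p,d,W=snap("scene","a3s.png",(180,100,320,240),5)
snap("top","a3t.png",(200,150,300,250),5)
E
```

```text
t 9.35 pos [602.9 -21.7 150.3] yaw 72.67 F [ 0.3  0.2 -4. ] w 0.348 tilt [ 0.0016 -0.0003] j [ 0.74  0.55 -1.04  1.58  0.49  1.29  0.89]
offset [ 2.000e-01  2.008e+02 -8.470e+01] len 218
twist -22.28
```

View pics/a3s.png

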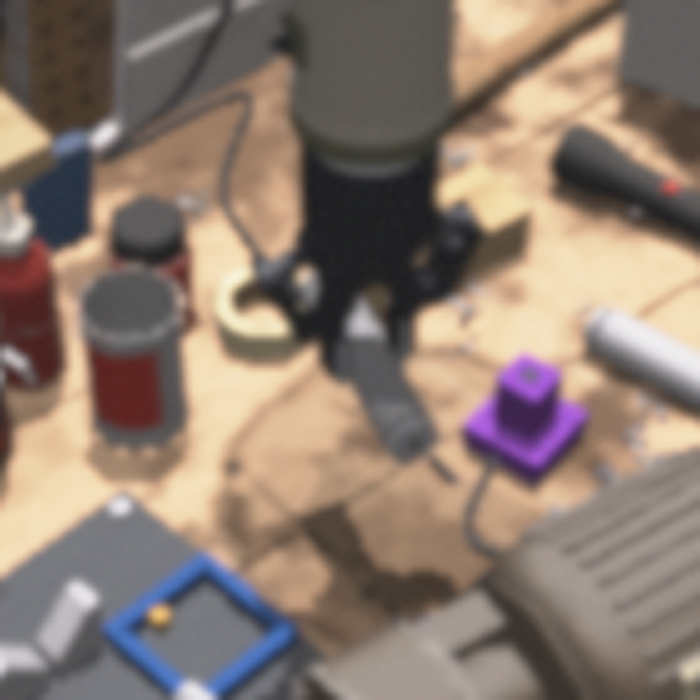

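View pics/a3t.png

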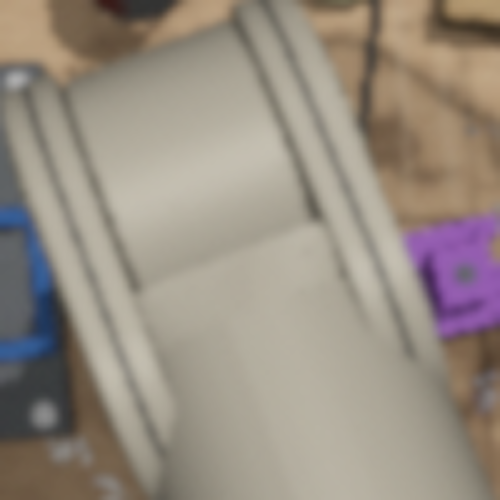

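Run:
```python
from h import *
a=np.radians(-17.35); ax=np.array([np.cos(a),np.sin(a),0]); s=np.array([-ax[1],ax[0],0])
m=np.array([.6029,-.0217,.1573])
p=cv2.imread("pics/a3s.png")
e=m-.07*ax
pts=[e+.016*(s*np.cos(t)+np.array([0,0,1])*np.sin(t)) for t in np.linspace(0,6.28,30)]
q=(proj("scene",pts)-[180,100]+.5)*5-.5
cv2.polylines(p,[q.astype(np.int32)],True,(0,255,0),1); cv2.imwrite("pics/a3o.png",p[250:550,250:550].repeat(2,0).repeat(2,1))
```

```text
(no output)
```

View pics/a3o.png

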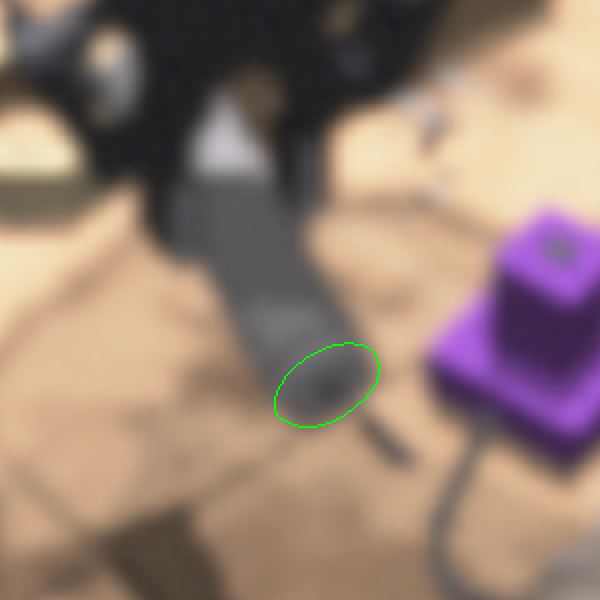

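Request:
send_rows(grip=[230,230,230,230,230], offset=[[0,24,-10],[0,56,-24],[0,90,-38],[0,120,-51],[0,145,-61]], twist=[-4,-8,-12,-16,-20])

```text
clock: 9.87
position: [0.5862, 0.1372, 0.1469]
ee_rot: [-0.018, 0.707, 0.018, 0.707]
ft_force: [-0.1, 0.1, -3.1]
grip_width: 0.349
```

```bash
python3 go.py .5818 .1952 .11 94.95
```

```text
t 9.87 pos [586.2 137.2 146.9] yaw 92.96 F [-0.1  0.1 -3.1] w 0.349 tilt [-0.001   0.0001] j [ 0.51  0.6  -1.12  1.59  0.55  1.31  0.94]
offset [36.9 58.2 -1.4] len 69
twist -1.99
```

Request:
send_rows(grip=[230,230,230,230,230], offset=[[6,16,0],[14,35,-1],[22,52,-1.4],[30,58,-1.4],[37,58,-1.4]], twist=[-0.5,-1,-1.5,-2,-2])

```text
clock: 10.28
position: [0.5825, 0.1941, 0.1093]
ee_rot: [-0.03, 0.707, 0.03, 0.706]
ft_force: [-0.4, 0.4, -4.5]
grip_width: 0.347
```

```bash
python3 go.py .5818 .1952 .05 94.95;  python3 - <<'E'
from h import *
p,d,W=snap("scene","a4s.png",(110,140,270,300),5)
f=np.array([.9963,.0863,0]); g=np.array([-.0863,.9963,0]); z=np.array([0,0,1])
v3=np.array([.5818,.1952,.05])
img=cv2.imread("pics/a4s.png")
def circ(c):
    pts=[c+.016*(g*np.cos(t)+z*np.sin(t)) for t in np.linspace(0,6.28,30)]
    q=(proj("scene",pts)-[110,140]+.5)*5-.5
    cv2.polylines(img,[q.astype(np.int32)],True,(0,255,0),1)
circ(v3-.07*f); circ(v3+.07*f); circ(v3-.07*f+.068*g); circ(v3-.07*f+.136*g);circ(v3+.07*f+.136*g)
cv2.imwrite("pics/a4o.png",img)
E
```

```text
t 10.28 pos [582.5 194.1 109.3] yaw 94.86 F [-0.4  0.4 -4.5] w 0.347 tilt [-0.0011  0.0003] j [ 0.39  0.66 -1.08  1.59  0.6   1.26  0.86]
offset [59.3  1.2 -0.5] len 59
twist -0.09
```

View pics/a4o.png

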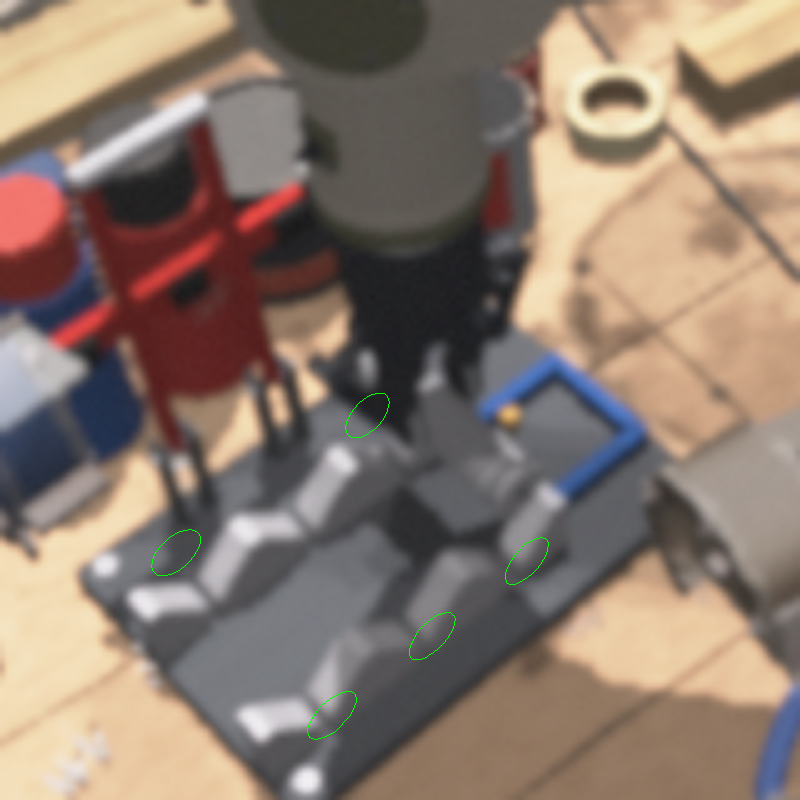

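Request:
send_rows(grip=[230,230,230,230,230], offset=[[15,1,-0.5],[30,1,-0.5],[45,1,-0.5],[55,1,-0.5],[60,1,-0.5]], twist=[0,0,0,0,0])

```text
clock: 10.75
position: [0.5822, 0.1923, 0.0479]
ee_rot: [-0.029, 0.707, 0.028, 0.706]
ft_force: [0.7, 0.0, -3.1]
grip_width: 0.349
```

```bash
python3 go.py .5818 .1952 .043 94.95
```

```text
t 10.75 pos [582.2 192.3  47.9] yaw 94.62 F [ 0.7  0.  -3.1] w 0.349 tilt [-0.0025 -0.001 ] j [ 0.36  0.72 -1.03  1.64  0.66  1.17  0.82]
offset [ 4.9  2.9 -0.1] len 6
twist -0.33
```

Request:
send_rows(grip=[230,230,230,230,230], offset=[[0,1.5,0],[1,2.5,0],[3,2.5,0],[5,2.5,0],[5,2.5,0]], twist=[0,-0.3,-0.3,-0.3,-0.3])

```text
clock: 11.17
position: [0.5828, 0.1959, 0.0455]
ee_rot: [-0.031, 0.706, 0.031, 0.707]
ft_force: [0.2, -0.6, -4.3]
grip_width: 0.351
```

```bash
python3 go.py .5818 .1952 .043 94.95
```

```text
t 11.17 pos [582.8 195.9  45.5] yaw 94.97 F [ 0.2 -0.6 -4.3] w 0.351 tilt [ 0.0003 -0.0001] j [ 0.35  0.72 -1.03  1.64  0.67  1.17  0.82]
offset [ 2.5 -0.6 -1.1] len 3
twist 0.02
```

Still bearing its weight; go lower step by step.

Request:
send_rows(grip=[230,230,230,230,230], offset=[[1,0,0],[2,0,0],[3,0,0],[3,0,0],[3,0,0]], twist=[0,0,0,0,0])

```text
clock: 11.58
position: [0.5832, 0.1957, 0.0442]
ee_rot: [-0.031, 0.706, 0.03, 0.707]
ft_force: [-5.7, -4.9, 13.4]
grip_width: 0.351
```

```bash
python3 go.py .5818 .1952 .043 94.95
```

```text
t 11.58 pos [583.2 195.7  44.2] yaw 94.95 F [-5.7 -4.9 13.4] w 0.351 tilt [ 0.0012 -0.0011] j [ 0.35  0.73 -1.03  1.64  0.67  1.17  0.82]
offset [ 1.2 -0.4 -1.4] len 2
twist 0.00
```

Request:
send_rows(grip=[115,115,115,115,115], offset=[[-1,0,0],[-2,0,0],[-2,0,0],[-2,0,0],[-10,0,0]], twist=[0,0,0,0,0])

```text
clock: 12.0
position: [0.582, 0.1956, 0.0514]
ee_rot: [-0.031, 0.707, 0.03, 0.706]
ft_force: [-0.2, -0.2, 0.3]
grip_width: 0.545
```

Request:
send_rows(grip=[115,115,115,115,115], offset=[[-30,0,0],[-65,0,0],[-100,0,0],[-135,0,0],[-170,0,0]], twist=[0,0,0,0,0])

```text
clock: 12.42
position: [0.5824, 0.1961, 0.2248]
ee_rot: [-0.031, 0.706, 0.031, 0.707]
ft_force: [1.1, -0.2, -0.4]
grip_width: 0.552
```

```bash
python3 go.py .562 -.268 .23 102;  python3 - <<'E'
from h import *
p,d,W=snap("scene","a5s.png",(110,140,270,300),5)
E
```

```text
t 12.42 pos [582.4 196.1 224.8] yaw 95.00 F [ 1.1 -0.2 -0.4] w 0.552 tilt [0.0003 0.0003] j [ 0.41  0.56 -1.15  1.46  0.51  1.45  0.92]
offset [  -5.3 -460.6  -60.7] len 465
twist -7.00
```

View pics/a5s.png

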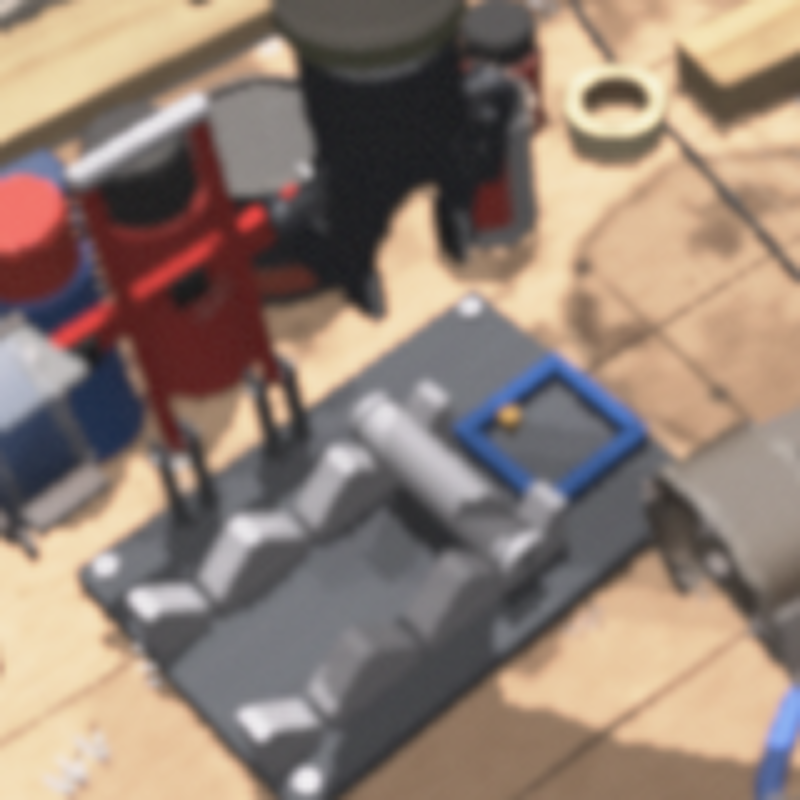

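Request:
send_rows(grip=[90,90,90,90,90], offset=[[-3,-38,-5],[-3,-76,-10],[-3,-114,-15],[-3,-152,-20],[-3,-190,-25]], twist=[-1,-2,-3,-4,-5])

```text
clock: 12.88
position: [0.5739, 0.0029, 0.2258]
ee_rot: [-0.062, 0.704, 0.062, 0.705]
ft_force: [1.1, -0.3, -0.2]
grip_width: 0.648
```

Request:
send_rows(grip=[90,90,90,90,90], offset=[[0,-38,-5],[0,-76,-10],[0,-114,-15],[0,-152,-20],[0,-190,-20]], twist=[-1,-2,-2.5,-2.5,-2.5])

```text
clock: 13.3
position: [0.5869, -0.1884, 0.226]
ee_rot: [-0.077, 0.703, 0.076, 0.703]
ft_force: [0.4, 0.2, 0.7]
grip_width: 0.646
```

```bash
python3 sh.py; python3 go.py .5625 -.2685 .15 102.7
```

```text
t 13.35 pos [ 587.2 -198.2  224.8] yaw 101.86 F [-1.3 -8.9 -1.3] w 0.646 tilt [-0.0005 -0.0034] j [ 1.06  0.58 -1.16  1.44  0.53  1.46  1.68]
offset [ 75.1 -63.5 -38.5] len 106
twist -0.84
```

Request:
send_rows(grip=[90,90,90,90,90], offset=[[15,-20,-12],[30,-40,-25],[45,-60,-37],[60,-64,-38.5],[75,-64,-38.5]], twist=[-0.8,-0.8,-0.8,-0.8,-0.8])

```text
clock: 13.77
position: [0.5631, -0.2589, 0.1496]
ee_rot: [-0.081, 0.703, 0.08, 0.702]
ft_force: [0.7, 0.8, -0.0]
grip_width: 0.647
```

```bash
python3 - <<'E'
from h import *
p,d,W=snap("scene","b1s.png",(240,80,400,240),5)
E
python3 go.py .5625 -.2685 .05 102.7
```

```text
t 13.82 pos [ 562.3 -256.8  146.6] yaw 103.21 F [-1.4 -0.  -2.8] w 0.647 tilt [-0.003   0.0016] j [ 1.15  0.64 -1.12  1.54  0.59  1.34  1.77]
offset [ 96.6 -11.7  -2.3] len 97
twist 0.51
```

View pics/b1s.png

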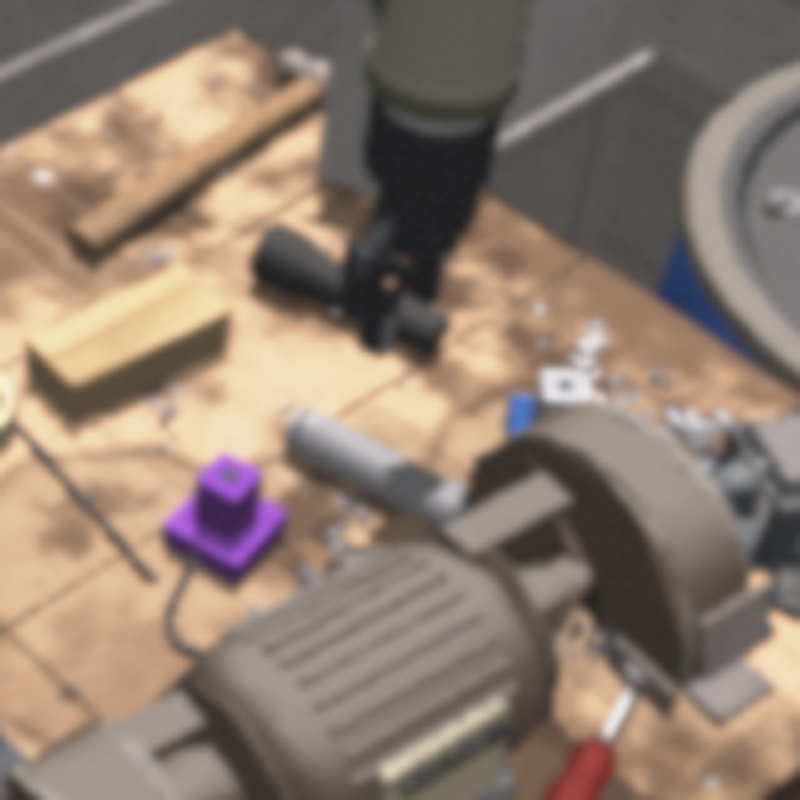

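Request:
send_rows(grip=[90,90,90,90,90], offset=[[15,-8,-1],[40,-12,-2],[65,-12,-2],[85,-12,-2],[95,-12,-2]], twist=[0,0.5,0.5,0.5,0.5])

```text
clock: 14.23
position: [0.5641, -0.2678, 0.053]
ee_rot: [-0.079, 0.703, 0.08, 0.702]
ft_force: [0.3, -0.2, -0.4]
grip_width: 0.648
```

```bash
python3 - <<'E'
from h import *
p,d,W=snap("scene","b2s.png",(240,80,400,240),5)
p,d,W=snap("top","b2t.png",(290,160,390,260),5)
E
python3 go.py .5625 -.2685 .008 102.7
```

```text
t 14.33 pos [ 564.2 -267.9   54.1] yaw 102.86 F [-0.5 -1.4 -0.2] w 0.648 tilt [-0.0017  0.0013] j [ 1.12  0.74 -1.04  1.6   0.68  1.2   1.72]
offset [46.1 -0.3 -1.8] len 46
twist 0.16
```

View pics/b2s.png

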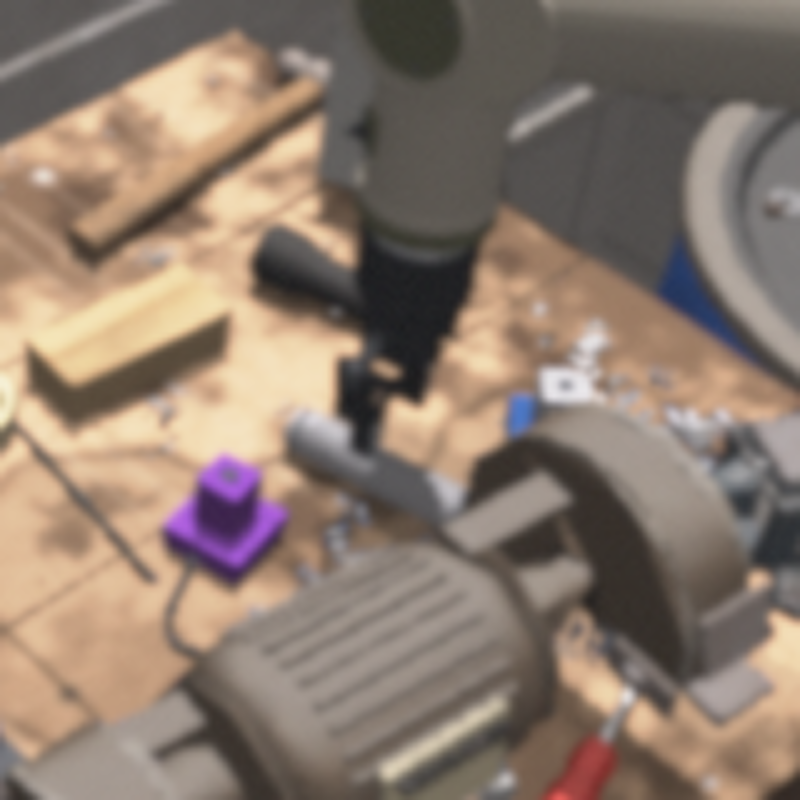

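View pics/b2t.png

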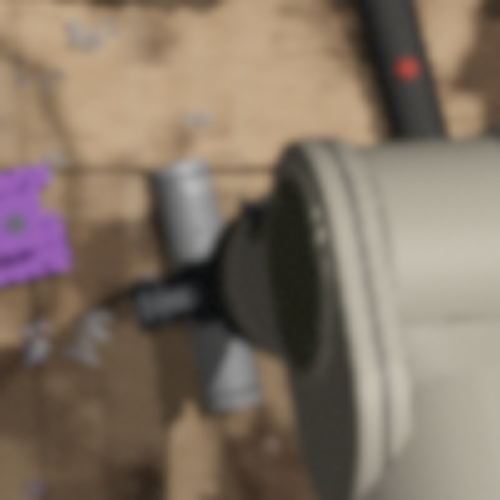

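Request:
send_rows(grip=[90,90,90,90,90], offset=[[15,0,-1.5],[30,0,-1.5],[42,0,-1.5],[46,0,-1.5],[46,0,-1.5]], twist=[0,0,0,0,0])

```text
clock: 14.75
position: [0.5624, -0.2692, 0.0081]
ee_rot: [-0.078, 0.703, 0.079, 0.702]
ft_force: [0.1, 0.4, 0.4]
grip_width: 0.645
```

Request:
send_rows(grip=[230,230,230,230,230], offset=[[0,0,0],[0,0,0],[0,0,0],[0,0,0],[0,0,0]], twist=[0,0,0,0,0], newtons=60)

```text
clock: 15.17
position: [0.5637, -0.2694, 0.0105]
ee_rot: [-0.079, 0.702, 0.078, 0.703]
ft_force: [-0.7, 0.3, 7.2]
grip_width: 0.347
```

Request:
send_rows(grip=[230,230,230,230,230], offset=[[-20,0,0],[-55,0,0],[-90,0,0],[-125,0,0],[-150,0,0]], twist=[0,0,0,0,0])

```text
clock: 15.58
position: [0.5633, -0.2693, 0.1622]
ee_rot: [-0.079, 0.702, 0.078, 0.703]
ft_force: [1.0, -0.9, -4.1]
grip_width: 0.347
```

```bash
python3 - <<'E'
from h import *
p,d,W=snap("scene","b3s.png",(240,80,400,240),5)
P,r=tool(); m=r.as_matrix(); print(P)
s=m[:,1]; ax=np.cross(s,[0,0,1]); img=cv2.imread("pics/b3s.png")
for sg in(-1,1):
    e=P+[0,0,.007]+sg*.07*ax
    pts=[e+.016*(s*np.cos(t)+np.array([0,0,1])*np.sin(t)) for t in np.linspace(0,6.28,30)]
    q=(proj("scene",pts)-[240,80]+.5)*5-.5
    cv2.polylines(img,[q.astype(np.int32)],True,(0,255,0),1)
cv2.imwrite("pics/b3o.png",img)
E
python3 go.py .5700 .3307 .2 94.95
```

```text
[ 0.56525002 -0.26952307  0.16669274]
t 15.63 pos [ 565.3 -269.5  166.7] yaw 102.78 F [ 3.  -0.2  1.3] w 0.346 tilt [ 0.0063 -0.0029] j [ 1.16  0.63 -1.13  1.51  0.58  1.36  1.79]
offset [-35.  584.2 137.6] len 601
twist 7.83
```

View pics/b3o.png

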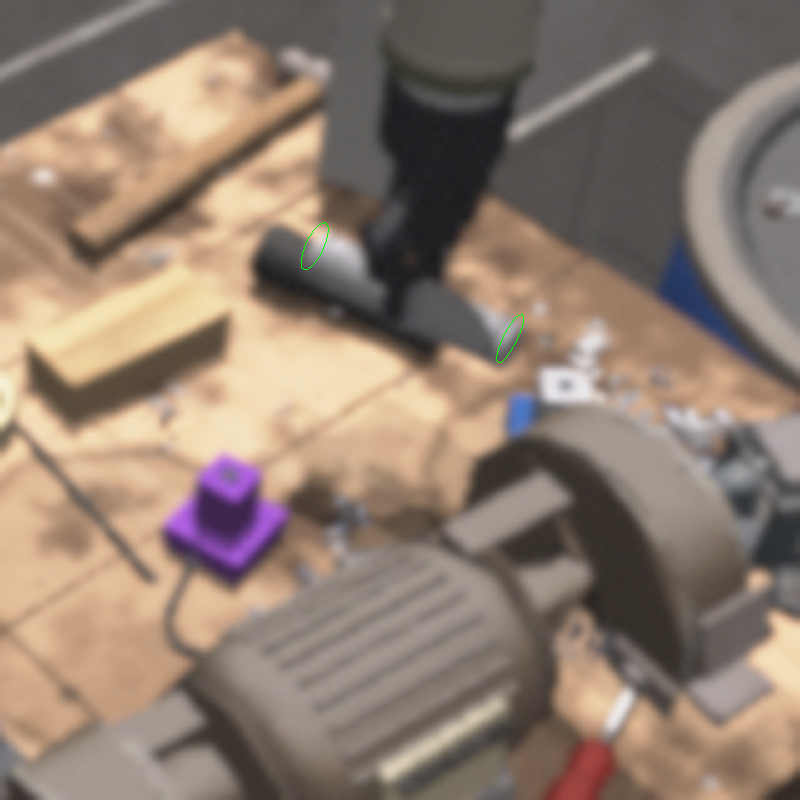

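Request:
send_rows(grip=[230,230,230,230,230], offset=[[-10,30,5],[-20,66,12],[-25,104,20],[-30,142,30],[-35,180,40]], twist=[1,2,3,4,5])

```text
clock: 16.05
position: [0.5615, -0.0837, 0.1941]
ee_rot: [-0.048, 0.706, 0.047, 0.705]
ft_force: [1.8, 0.5, -4.6]
grip_width: 0.346
```

Request:
send_rows(grip=[230,230,230,230,230], offset=[[0,38,8],[0,76,16],[0,114,24],[0,152,30],[0,190,36]], twist=[0.5,1,1.5,2,2.5])

```text
clock: 16.47
position: [0.5717, 0.1095, 0.1938]
ee_rot: [-0.032, 0.707, 0.032, 0.706]
ft_force: [1.5, 0.1, -4.4]
grip_width: 0.35
```

```bash
python3 go.py .5700 .3307 .2 94.95
```

```text
t 16.47 pos [571.7 109.5 193.8] yaw 95.22 F [ 1.5  0.1 -4.4] w 0.350 tilt [-0.0006 -0.0008] j [ 0.62  0.52 -1.18  1.59  0.49  1.37  1.05]
offset [ -6.3 220.4  18.4] len 221
twist 0.27
```

Request:
send_rows(grip=[230,230,230,230,230], offset=[[0,38,3],[0,76,6],[0,114,9],[0,150,14],[0,180,18]], twist=[0,0,0,0,0])

```text
clock: 16.88
position: [0.5726, 0.2916, 0.1936]
ee_rot: [-0.033, 0.707, 0.033, 0.706]
ft_force: [1.0, 0.0, -3.3]
grip_width: 0.349
```

```bash
python3 go.py .5700 .3307 .12 94.95
```

```text
t 16.88 pos [572.6 291.6 193.6] yaw 95.36 F [ 1.   0.  -3.3] w 0.349 tilt [-0.0008 -0.0003] j [ 0.2   0.64 -1.11  1.42  0.57  1.43  0.76]
offset [73.6 39.1  1.1] len 83
twist 0.41
```

Request:
send_rows(grip=[230,230,230,230,230], offset=[[10,20,0.5],[25,39,1],[45,39,1],[62,39,1],[73,39,1]], twist=[0,0.4,0.4,0.4,0.4])

```text
clock: 17.3
position: [0.5701, 0.3275, 0.1186]
ee_rot: [-0.031, 0.707, 0.03, 0.706]
ft_force: [-0.5, -0.3, -4.9]
grip_width: 0.348
```

```bash
python3 - <<'E'
from h import *
p,d,W=snap("scene","b4s.png",(110,140,270,300),5)
E
python3 go.py .5700 .3307 .051 94.95
```

```text
t 17.35 pos [569.9 326.6 117. ] yaw 94.88 F [-0.8 -0.9 -7.4] w 0.350 tilt [-0.0039 -0.003 ] j [ 0.11  0.73 -1.05  1.46  0.64  1.33  0.67]
offset [66.   4.3  0.7] len 66
twist -0.07
```

View pics/b4s.png

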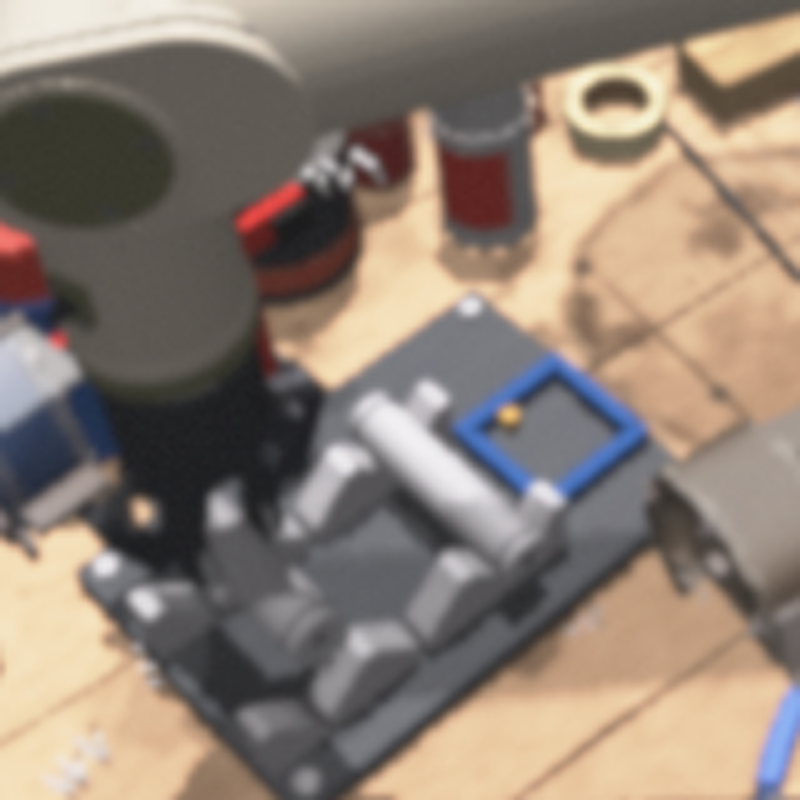

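Request:
send_rows(grip=[230,230,230,230,230], offset=[[12,3,0.5],[28,3.5,0.5],[44,3.5,0.5],[58,3.5,0.5],[66,3.5,0.5]], twist=[0,0,0,0,0])

```text
clock: 17.77
position: [0.5707, 0.3306, 0.0527]
ee_rot: [-0.03, 0.707, 0.029, 0.706]
ft_force: [-0.3, -0.2, -5.4]
grip_width: 0.346
```

```bash
python3 go.py .5700 .3307 .044 94.95
```

```text
t 17.77 pos [570.7 330.6  52.7] yaw 94.86 F [-0.3 -0.2 -5.4] w 0.346 tilt [-0.0019 -0.0015] j [ 0.09  0.79 -1.01  1.5   0.69  1.23  0.64]
offset [ 8.7  0.2 -0.6] len 9
twist -0.09
```

Request:
send_rows(grip=[230,230,230,230,230], offset=[[2,0,0],[4,0,0],[6,0,0],[7,0,0],[7,0,0]], twist=[0,0,0,0,0])

```text
clock: 18.18
position: [0.5715, 0.3316, 0.0488]
ee_rot: [-0.03, 0.706, 0.03, 0.707]
ft_force: [0.8, -0.2, -5.0]
grip_width: 0.345
```

```bash
python3 go.py .5700 .3307 .044 94.95
```

```text
t 18.18 pos [571.5 331.6  48.8] yaw 94.86 F [ 0.8 -0.2 -5. ] w 0.345 tilt [0.0006 0.0002] j [ 0.08  0.8  -1.    1.5   0.7   1.23  0.63]
offset [ 4.8 -0.8 -1.6] len 5
twist -0.09
```

Request:
send_rows(grip=[230,230,230,230,230], offset=[[1,0,0],[2,0,-0.5],[3,0,-1],[4,0,-1],[4,0,-1]], twist=[0,0,0,0,0])

```text
clock: 18.6
position: [0.5706, 0.3312, 0.0456]
ee_rot: [-0.03, 0.706, 0.03, 0.707]
ft_force: [-2.8, -3.4, 5.6]
grip_width: 0.346
```

```bash
python3 go.py .5700 .3307 .044 94.95
```

```text
t 18.60 pos [570.6 331.2  45.6] yaw 94.85 F [-2.8 -3.4  5.6] w 0.346 tilt [ 0.0009 -0.0005] j [ 0.08  0.8  -1.    1.51  0.7   1.22  0.63]
offset [ 1.6 -0.5 -0.7] len 2
twist -0.10
```

Request:
send_rows(grip=[230,110,110,110,110], offset=[[1,0,0],[1,0,0],[0,0,0],[0,0,0],[-8,0,0]], twist=[0,0,0,0,0])

```text
clock: 19.02
position: [0.5698, 0.331, 0.0515]
ee_rot: [-0.03, 0.707, 0.03, 0.706]
ft_force: [-0.8, -0.7, -0.4]
grip_width: 0.567
```

Request:
send_rows(grip=[115,115,115,115,115], offset=[[-30,0,0],[-65,0,0],[-100,0,0],[-135,0,0],[-170,0,0]], twist=[0,0,0,0,0])

```text
clock: 19.43
position: [0.5699, 0.3316, 0.2249]
ee_rot: [-0.03, 0.706, 0.03, 0.707]
ft_force: [0.3, -0.1, 0.5]
grip_width: 0.554
```

Request:
send_rows(grip=[115,115,115,115,115], offset=[[0,-38,0],[0,-76,0],[0,-114,0],[0,-152,0],[0,-190,0]], twist=[7,14,21,28,35])

```text
clock: 19.85
position: [0.5863, 0.1406, 0.2232]
ee_rot: [0.186, 0.682, -0.186, 0.683]
ft_force: [1.1, -0.1, -0.0]
grip_width: 0.547
```

```bash
python3 - <<'E'
from h import *
p,d,W=snap("scene","b5s.png",(110,140,270,300),5)
p,d,W=snap("top","b5t.png")
f=np.array([.9963,.0863,0]); g=np.array([-.0863,.9963,0])
for n,v in(("v1",[.57,.3307,.05]),("v3",[.5818,.1952,.05])):
    L=(W-np.array(v))@np.array([f,g,[0,0,1]]).T
    m=(np.abs(L[...,1])<.012)&(np.abs(L[...,0])<.09)&(L[...,2]>.009)&(L[...,2]<.025)
    a=L[m]; print(n,m.sum(),"x range",np.round(np.percentile(a[:,0],[1,99]),4),"top z",np.round(np.percentile(a[:,2],[50,90,95]),4))
    for lo,hi in((-.065,-.03),(.03,.065)):
        b=a[(a[:,0]>lo)&(a[:,0]<hi)&(np.abs(a[:,1])<.004)]
        if len(b): print("  ridge z",lo,len(b),np.round(np.median(b[:,2]),4))
E
python3 go.py .505 -.37 .25 -48
```

```text
t 19.95 pos [588.4 134.  222.7] yaw 59.00 F [0.  0.5 0.3] w 0.548 tilt [ 0.0009 -0.0038] j [ 0.47  0.48 -1.03  1.49  0.42  1.41  0.44]
offset [ -25.5 -475.1  188.2] len 512
twist 107.00Traceback (most recent call last):
  File "<stdin>", line 8, in <module>
    return _quantile_unchecked(
        a, q, axis, out, overwrite_input, method, keepdims, weights)
    return _ureduce(a,
                    func=_quantile_ureduce_func,
    ...<5 lines>...
                    overwrite_input=overwrite_input,
                    method=method)
    r = func(a, **kwargs)
    result = _quantile(arr,
                       quantiles=q,
    ...<2 lines>...
                       out=out,
                       weights=wgt)
    slices_having_nans = np.isnan(arr[-1, ...])
                                  ~~~^^^^^^^^^
IndexError: index -1 is out of bounds for axis 0 with size 0
```

View pics/b5s.png

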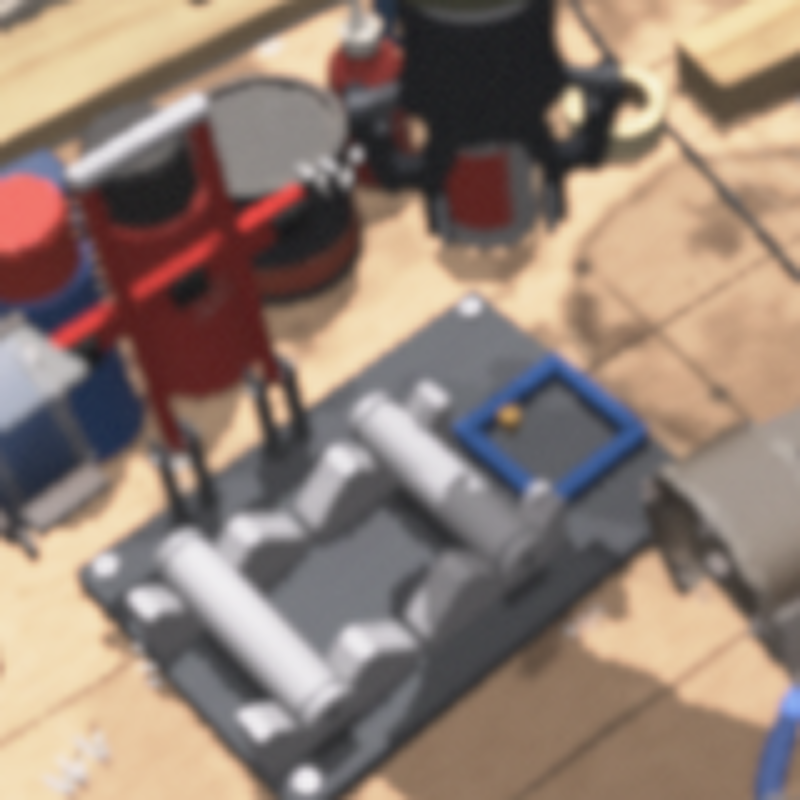

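View pics/b5t.png

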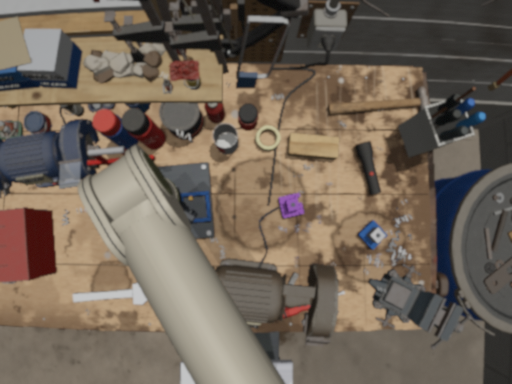

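```bash
cat > bl.py <<'E'
from h import *
import sys
p,d,W=snap("top",sys.argv[1]+".png")
hsv=cv2.cvtColor(p,cv2.COLOR_BGR2HSV); H,S,V=[hsv[...,i].astype(int) for i in range(3)]; Z=W[...,2]
m=(W[...,0]<.7)&(W[...,0]>.40)&(W[...,1]<-.25)&(W[...,1]>-.5)
b=m&(H>100)&(H<125)&(S>100)
n,l,st,c=cv2.connectedComponentsWithStats(b.astype(np.uint8)); i=1+np.argmax(st[1:,4]); ys,xs=np.nonzero(l==i)
near=cv2.dilate((l==i).astype(np.uint8),np.ones((9,9)))>0
F=atz("top",np.c_[xs,ys],.022)[:,:2]*1000
r=cv2.minAreaRect(F.astype(np.float32)); print("foot rect",r)
t=near&(Z>.05)&(Z<.075); ys,xs=np.nonzero(t); N=atz("top",np.c_[xs,ys],.062)[:,:2]*1000
print("neck",t.sum(),N.mean(0),cv2.minAreaRect(N.astype(np.float32)))
# rectified view at z=.022
cx,cy=r[0]; g=np.linspace(-50,50,400)
a=np.radians(float(sys.argv[2])) if len(sys.argv)>2 else 0
# picture: right = +bx, up = +by
X=cx+g[None,:]*np.cos(a)-(-g[:,None])*np.sin(a); Y=cy+g[None,:]*np.sin(a)+(-g[:,None])*np.cos(a)
P=proj("top",np.c_[X.ravel(),Y.ravel(),np.full(X.size,22.)]/1000).reshape(400,400,2).astype(np.float32)
im=cv2.remap(p,P[...,0],P[...,1],cv2.INTER_CUBIC)
cv2.rectangle(im,(80,80),(320,320),(0,255,0),1)
cv2.imwrite("pics/"+sys.argv[1]+"r.png",im)
E
python3 bl.py bl1 -137
```

```text
foot rect ((510.22772216796875, -382.9322814941406), (58.33233642578125, 60.26838302612305), 43.50617218017578)
neck 95 [ 512.57836333 -378.91763129] ((512.2646484375, -384.3846130371094), (33.29911804199219, 33.3133544921875), 45.07720184326172)
```

View pics/bl1r.png

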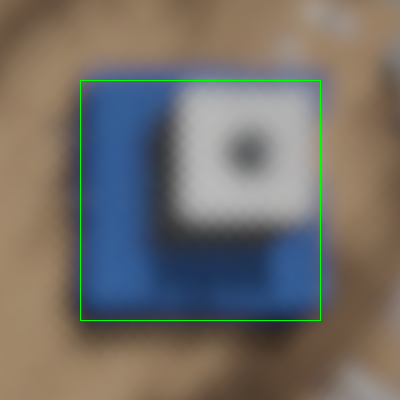

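Run:
```python
import cv2
im=cv2.imread("pics/bl1r.png")
hsv=cv2.cvtColor(im,cv2.COLOR_BGR2HSV)
for c in (316,320,324): print(c,[tuple(int(v) for v in im[r,c]) for r in range(70,330,20)])
print("top",[tuple(int(v) for v in im[78,c]) for c in range(80,330,20)])
cv2.imwrite("pics/z.png",cv2.resize(im[50:350,150:370],None,fx=2.5,fy=2.5))
```

```text
316 [(125, 120, 130), (146, 126, 123), (148, 138, 140), (140, 148, 158), (140, 152, 163), (144, 151, 160), (149, 145, 147), (140, 130, 129), (132, 99, 87), (134, 92, 72), (136, 91, 66), (136, 94, 68), (94, 74, 74)]
320 [(121, 119, 133), (0, 255, 0), (0, 255, 0), (0, 255, 0), (0, 255, 0), (0, 255, 0), (0, 255, 0), (0, 255, 0), (0, 255, 0), (0, 255, 0), (0, 255, 0), (0, 255, 0), (0, 255, 0)]
324 [(117, 119, 135), (132, 121, 127), (131, 128, 137), (121, 138, 155), (121, 141, 160), (125, 140, 156), (130, 132, 142), (127, 122, 130), (123, 106, 110), (119, 95, 93), (121, 90, 81), (119, 93, 84), (85, 79, 89)]
top [(107, 111, 128), (136, 102, 95), (142, 100, 84), (142, 98, 80), (140, 97, 81), (142, 109, 97), (152, 126, 117), (150, 127, 118), (145, 125, 118), (143, 125, 122), (148, 129, 123), (147, 128, 122), (130, 116, 122)]
```

View pics/z.png

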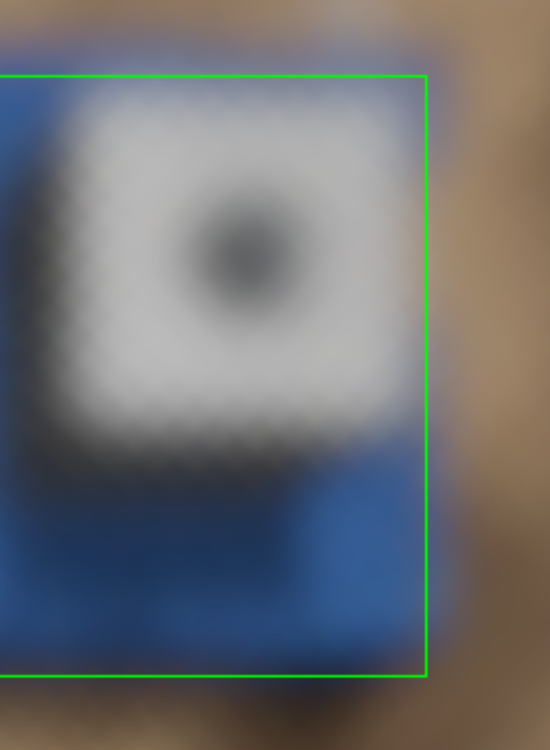

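```bash
python3 go.py .511 -.3835 .22 -46.5
```

```text
t 20.00 pos [587.4 137.9 222.9] yaw 59.46 F [0.1 0.2 0.2] w 0.547 tilt [ 0.0009 -0.0018] j [ 0.46  0.48 -1.04  1.49  0.42  1.4   0.45]
offset [   3.8 -487.9  199.1] len 527
twist 105.96
```

Request:
send_rows(grip=[80,80,80,80,80], offset=[[0,-33,13],[0,-66,27],[0,-99,40],[0,-132,53],[0,-165,66]], twist=[7,14,21,28,35])

```text
clock: 20.42
position: [0.5603, -0.0337, 0.2231]
ee_rot: [0.382, 0.595, -0.381, 0.596]
ft_force: [2.4, 0.5, -0.2]
grip_width: 0.688
```

```bash
python3 go.py .511 -.3835 .22 -46.5
```

```text
t 20.42 pos [560.3 -33.7 223.1] yaw 24.71 F [ 2.4  0.5 -0.2] w 0.688 tilt [0.0009 0.0003] j [ 0.75  0.33 -0.93  1.61  0.27  1.34  0.21]
offset [   3.  -191.   297.2] len 353
twist 71.21
```

Request:
send_rows(grip=[80,80,80,80,80], offset=[[0,-19,30],[0,-38,60],[0,-57,90],[0,-76,120],[0,-95,150]], twist=[7,14,21,28,35])

```text
clock: 20.83
position: [0.5377, -0.2099, 0.2232]
ee_rot: [0.543, 0.453, -0.543, 0.453]
ft_force: [0.3, 0.3, 0.6]
grip_width: 0.685
```

```bash
python3 go.py .511 -.3835 .18 -46.5
```

```text
t 20.83 pos [ 537.7 -209.9  223.2] yaw -10.29 F [0.3 0.3 0.6] w 0.685 tilt [ 0.001 -0.   ] j [ 0.91  0.32 -0.75  1.57  0.22  1.34 -0.05]
offset [ 43.2   4.7 175.6] len 181
twist 36.21
```

Request:
send_rows(grip=[80,80,80,80,80], offset=[[5,1,35],[10,2,70],[20,3,105],[30,4,140],[43,4.7,175]], twist=[7,14,21,28,35])

```text
clock: 21.25
position: [0.5124, -0.3832, 0.1802]
ee_rot: [0.654, 0.268, -0.653, 0.269]
ft_force: [2.3, -0.2, -0.7]
grip_width: 0.683
```

```bash
python3 bl.py bl2 -136.5; python3 go.py .511 -.3835 .1 -46.5
```

```text
foot rect ((510.2796325683594, -382.98297119140625), (58.41844177246094, 60.060237884521484), 43.30643081665039)
neck 97 [ 512.0916938  -378.99696191] ((512.0219116210938, -383.8337097167969), (35.01298522949219, 34.3403434753418), 40.651363372802734)
t 21.30 pos [ 507.8 -391.2  176.2] yaw -46.31 F [-6.7 -5.1 -3.1] w 0.685 tilt [-0.0032 -0.0018] j [ 0.99  0.46 -0.55  1.46  0.25  1.29 -0.39]
offset [76.2 -3.3 -7.9] len 77
twist 0.19
```

View pics/bl2.png

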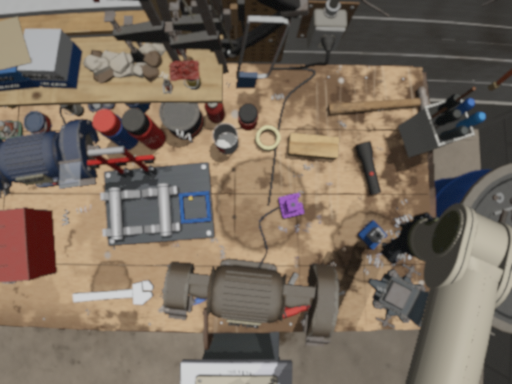

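Request:
send_rows(grip=[80,80,80,80,80], offset=[[0,0,0],[15,0,0],[35,0,0],[55,0,0],[75,0,0]], twist=[0,0,0,0,0])

```text
clock: 21.72
position: [0.513, -0.3808, 0.1045]
ee_rot: [0.654, 0.271, -0.652, 0.271]
ft_force: [-0.1, -0.2, 0.2]
grip_width: 0.689
```

```bash
python3 go.py .511 -.3835 .03 -46.5;python3 - <<'E'
from h import *
p,d,W=snap("scene","k1s.png",(280,80,420,220),5)
p,d,W=snap("top","k1t.png",(340,190,440,290),6)
E
```

```text
t 21.72 pos [ 513.  -380.8  104.5] yaw -44.88 F [-0.1 -0.2  0.2] w 0.689 tilt [0.0016 0.0003] j [ 0.98  0.51 -0.54  1.55  0.28  1.16 -0.41]
offset [74.5  0.4  3.4] len 75
twist 1.62
```

View pics/k1s.png

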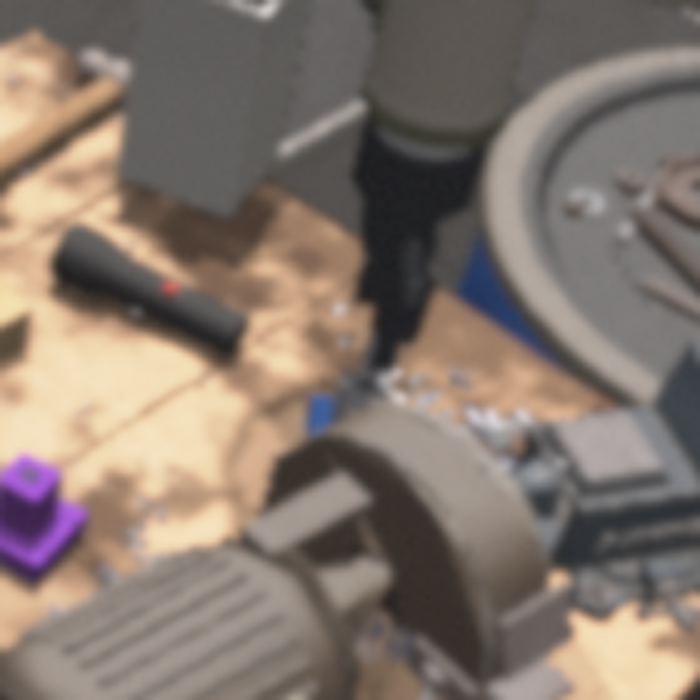

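View pics/k1t.png

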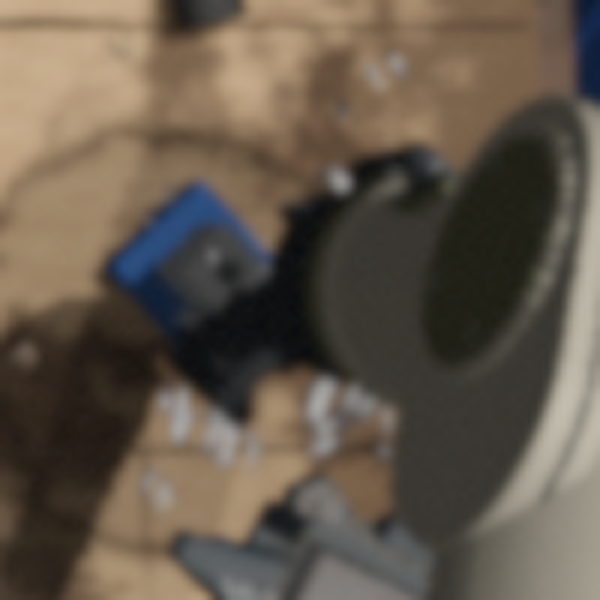

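Request:
send_rows(grip=[80,80,80,80,80], offset=[[15,0,2],[35,0,3],[55,0,3],[68,0,3],[72,0,3]], twist=[0.8,1.3,1.3,1.3,1.3])

```text
clock: 22.23
position: [0.5094, -0.3838, 0.0315]
ee_rot: [-0.656, -0.264, 0.657, -0.262]
ft_force: [-0.3, 0.6, -0.9]
grip_width: 0.683
```

```bash
python3 go.py .511 -.3835 .03 -46.5;python3 - <<'E'
from h import *
p,d,W=snap("top","k2t.png",(340,190,440,290),6)
E
```

```text
t 22.23 pos [ 509.4 -383.8   31.5] yaw -46.33 F [-0.3  0.6 -0.9] w 0.683 tilt [-0.001   0.0015] j [ 0.96  0.59 -0.51  1.6   0.32  1.04 -0.45]
offset [ 1.5  0.9 -1.4] len 2
twist 0.17
```

View pics/k2t.png

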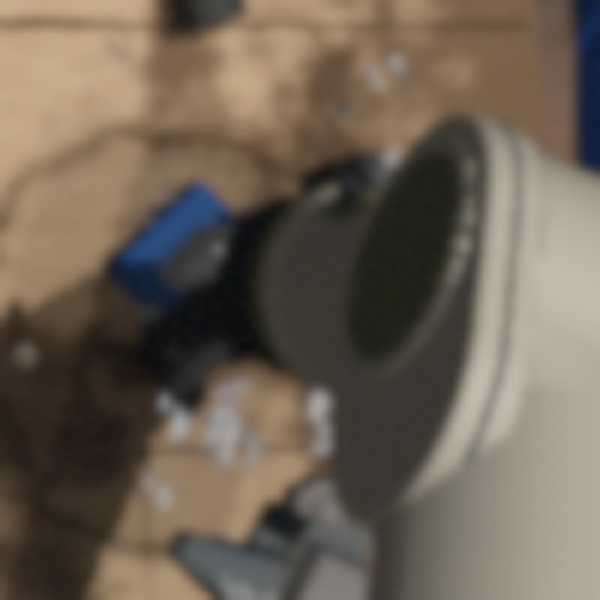

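Request:
send_rows(grip=[120,150,230,230,230], offset=[[0,0,0],[0,0,0],[0,0,0],[0,0,0],[0,0,0]], twist=[0,0,0,0,0], newtons=80)

```text
clock: 22.7
position: [0.5105, -0.3856, 0.0345]
ee_rot: [0.657, 0.262, -0.656, 0.263]
ft_force: [0.2, 0.8, 7.0]
grip_width: 0.36
```

Request:
send_rows(grip=[230,230,230,230,230], offset=[[-5,0,0],[-25,0,0],[-55,0,0],[-85,0,0],[-110,0,0]], twist=[0,0,0,0,0])

```text
clock: 23.12
position: [0.5092, -0.3849, 0.1448]
ee_rot: [0.657, 0.262, -0.656, 0.263]
ft_force: [1.2, -1.2, -3.0]
grip_width: 0.362
```

```bash
python3 go.py .5887 .1155 .16 94.95;python3 - <<'E'
from h import *
p,d,W=snap("top","k3t.png",(340,190,440,290),6)
p,d,W=snap("scene","k3s.png",(280,80,420,220),5)
E
```

```text
t 23.12 pos [ 509.2 -384.9  144.8] yaw -46.42 F [ 1.2 -1.2 -3. ] w 0.362 tilt [ 0.0004 -0.0003] j [ 0.99  0.48 -0.55  1.51  0.26  1.23 -0.41]
offset [ -15.4 -307.7 -402.5] len 507
twist -141.37
```

View pics/k3s.png

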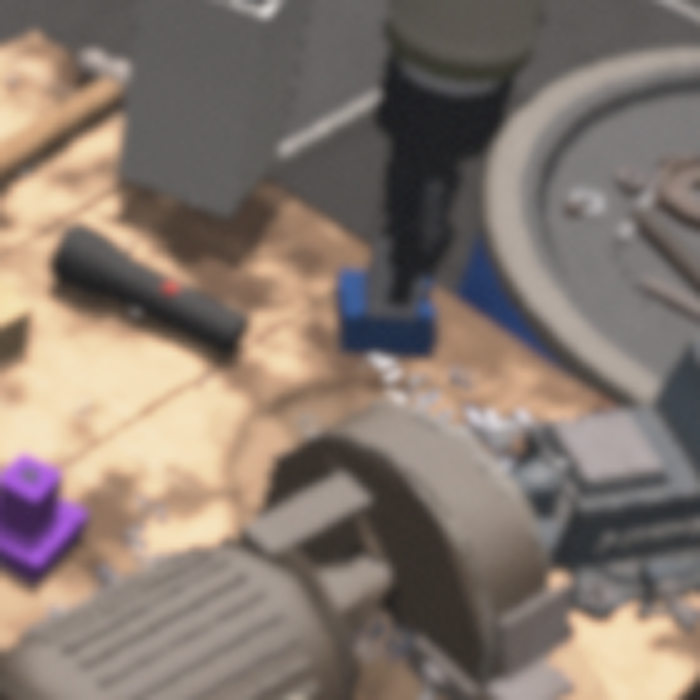

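View pics/k3t.png

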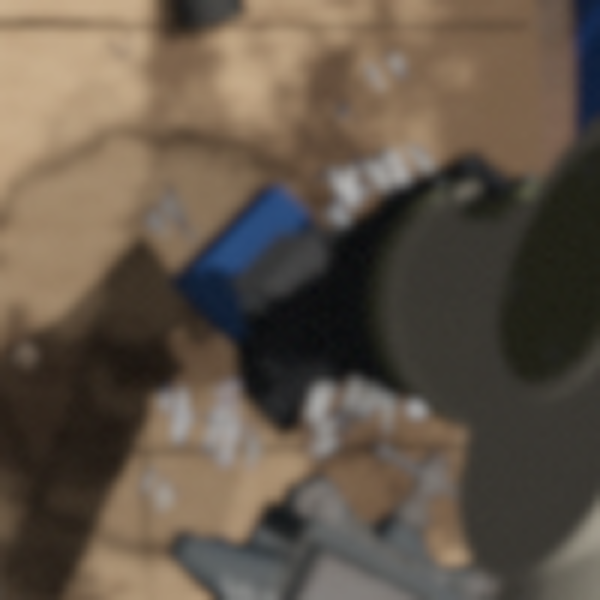

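Request:
send_rows(grip=[230,230,230,230,230], offset=[[-10,-13,-17],[-20,-29,-39],[-28,-46,-60],[-34,-62,-80],[-40,-77,-100]], twist=[-7,-14,-21,-28,-35])

```text
clock: 23.63
position: [0.5281, -0.2587, 0.1822]
ee_rot: [-0.546, -0.45, 0.546, -0.449]
ft_force: [-0.8, -0.3, -3.1]
grip_width: 0.362
```

```bash
python3 go.py .5887 .1155 .18 94.95
```

```text
t 23.63 pos [ 528.1 -258.7  182.2] yaw -11.07 F [-0.8 -0.3 -3.1] w 0.362 tilt [-0.0012  0.0002] j [ 0.96  0.37 -0.72  1.6   0.25  1.27  0.  ]
offset [   2.2  -12.4 -378.9] len 379
twist -106.02
```

Request:
send_rows(grip=[230,230,230,230,230], offset=[[0,-1,-25],[0,-2,-50],[0,-3,-75],[0,-4,-100],[0,-4,-125]], twist=[-7,-14,-21,-28,-35])

```text
clock: 24.05
position: [0.5488, -0.1359, 0.1818]
ee_rot: [0.385, 0.593, -0.386, 0.592]
ft_force: [-0.1, 0.0, -3.3]
grip_width: 0.364
```

```bash
python3 go.py .5887 .1155 .18 94.95
```

```text
t 24.05 pos [ 548.8 -135.9  181.8] yaw 23.91 F [-0.1  0.  -3.3] w 0.364 tilt [-0.0014 -0.0002] j [ 0.89  0.36 -0.88  1.65  0.29  1.27  0.37]
offset [   1.7  138.4 -213.6] len 255
twist -71.04
```

Request:
send_rows(grip=[230,230,230,230,230], offset=[[0,14,-21],[0,28,-43],[0,42,-64],[0,56,-85],[0,69,-107]], twist=[-7,-14,-21,-28,-35])

```text
clock: 24.47
position: [0.5695, -0.0105, 0.1818]
ee_rot: [0.189, 0.682, -0.19, 0.681]
ft_force: [1.3, 0.2, -2.2]
grip_width: 0.359
```

```bash
python3 go.py .5887 .1155 .18 94.95
```

```text
t 24.47 pos [569.5 -10.5 181.8] yaw 58.89 F [ 1.3  0.2 -2.2] w 0.359 tilt [-0.001  -0.0004] j [ 0.76  0.42 -1.02  1.64  0.37  1.3   0.7 ]
offset [  1.7 117.8 -48.7] len 127
twist -36.06
```

Request:
send_rows(grip=[230,230,230,230,230], offset=[[0,24,-10],[0,48,-20],[0,72,-29],[0,95,-39],[0,117,-49]], twist=[-7,-14,-21,-28,-35])

```text
clock: 24.88
position: [0.5888, 0.115, 0.1817]
ee_rot: [-0.024, 0.707, 0.024, 0.706]
ft_force: [-0.1, -0.8, -2.8]
grip_width: 0.362
```

Request:
send_rows(grip=[230,230,230,230,230], offset=[[5,0,0],[15,0,0],[25,0,0],[35,0,0],[40,0,0]], twist=[-1,-1,-1,-1,-1])

```text
clock: 25.3
position: [0.5885, 0.1122, 0.1401]
ee_rot: [-0.028, 0.707, 0.027, 0.706]
ft_force: [0.2, -0.4, -3.3]
grip_width: 0.355
```

```bash
python3 go.py .5887 .1155 .07 94.95;python3 - <<'E'
from h import *
p,d,W=snap("top","k4t.png",(140,150,240,250),6)
p,d,W=snap("scene","k4s.png",(150,130,290,270),5)
E
```

```text
t 25.30 pos [588.5 112.2 140.1] yaw 94.41 F [ 0.2 -0.4 -3.3] w 0.355 tilt [-0.0024 -0.0014] j [ 0.55  0.59 -1.1   1.6   0.54  1.29  1.01]
offset [70.1  3.3  0.6] len 70
twist -0.54
```

View pics/k4s.png

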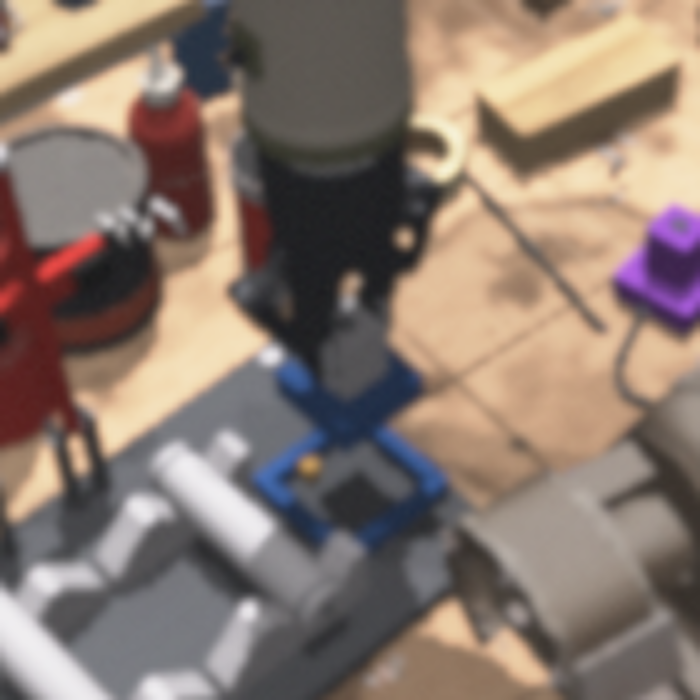

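View pics/k4t.png

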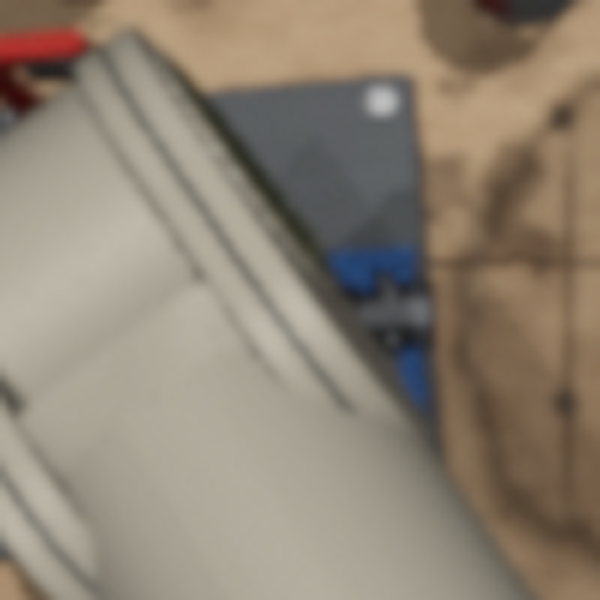

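```bash
cat > ov.py <<'E'
from h import *
import sys
def draw(img,box,s,c,yaw,dx=0,dy=0,under=None,col=(0,255,0)):
    a=np.radians(yaw); f=np.array([np.cos(a),np.sin(a),0]); g=np.array([-f[1],f[0],0]); z=np.array([0,0,1.])
    o=np.array([c[0],c[1],under])+dx*f+dy*g
    foot=[(-30,-30),(30,-30),(30,2.5),(16,2.5),(16,17.5),(30,17.5),(30,30),(-30,30)]
    nk=[(-16,-16),(16,-16),(16,16),(-16,16)]
    for poly,h in((foot,22),(foot,0),(nk,62)):
        pts=[o+(x*f+y*g+h*z)/1000 for x,y in poly]
        q=(proj("scene",pts)-[box[0],box[1]]+.5)*s-.5
        cv2.polylines(img,[np.round(q).astype(np.int32)],True,col if h else (0,200,255),1)
E
python3 - <<'E'
from ov import *
box=(200,180,250,230); s=14
p,d=viewer.camera("scene"); crop(p,*box,s,"ov1.png")
P,r=tool(); m=r.as_matrix(); yaw=np.degrees(np.arctan2(m[1,1],m[0,1]))-90; print(P,yaw)
im=cv2.imread("pics/ov1.png"); 
draw(im,box,s,P,yaw,-.0018,0,P[2]-.0345); cv2.imwrite("pics/ov1.png",im)
E
```

```text
[0.58897097 0.11323411 0.14191322] 4.488156505045652
```

View pics/ov1.png

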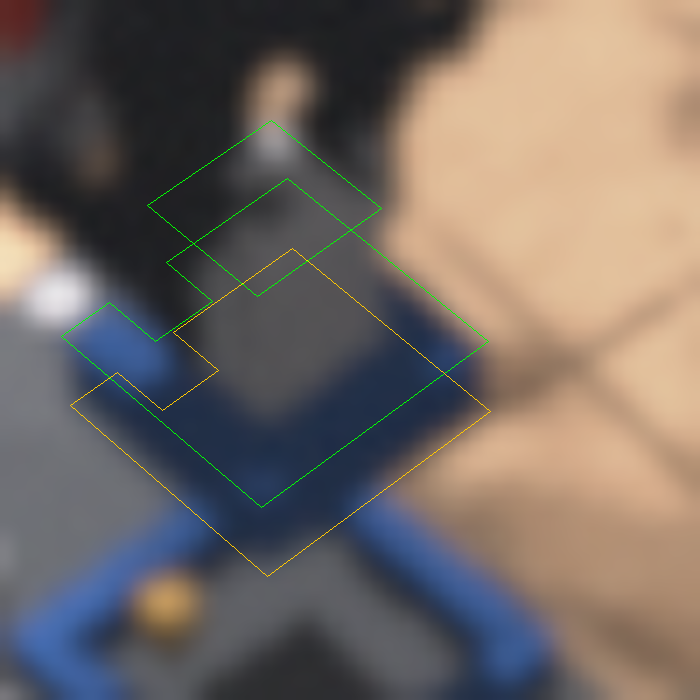

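Run:
```python
from ov import *
box=(190,180,260,250); s=10
p,d=viewer.camera("scene"); 
P,r=tool(); m=r.as_matrix(); yaw=np.degrees(np.arctan2(m[1,1],m[0,1]))-90; print(P,yaw)
crop(p,*box,s,"ov2.png")
im=cv2.imread("pics/ov2.png"); raw=im.copy()
draw(im,box,s,P,yaw,-.0018,0,P[2]-.0345)
f=np.array([.9963,.0863,0]); g=np.array([-.0863,.9963,0]); S=np.array([.5887,.1155,0])
for k,h in((42,.030),(32,.030),(32,.016)):
    q=(proj("scene",[S+(x*f+y*g)*k/1000+[0,0,h] for x,y in((1,1),(1,-1),(-1,-1),(-1,1))])-[box[0],box[1]]+.5)*s-.5
    cv2.polylines(im,[np.round(q).astype(np.int32)],True,(0,0,255),1)
cv2.imwrite("pics/ov2.png",im)
W=cloud("scene",d); hsv=cv2.cvtColor(p,cv2.COLOR_BGR2HSV)
b=(hsv[...,0]>100)&(hsv[...,0]<128)&(hsv[...,1]>110)
w=W[b&(W[...,2]>.06)&(W[...,1]<.2)&(W[...,1]>.03)&(W[...,0]<.68)]
print(len(w),np.percentile(w,[2,10,50,90,98],axis=0))
L=(w-P)@np.array([f,g,[0,0,1]]).T; print(np.percentile(L,[2,10,50,90,98],axis=0))
```

```text
[0.58924821 0.11359318 0.14250846] 4.511356375718492
201 [[0.55642347 0.09067801 0.11101139]
 [0.55765975 0.09733136 0.11875157]
 [0.56631183 0.13242136 0.12800277]
 [0.60008528 0.14179171 0.13089745]
 [0.60974044 0.14361529 0.13336028]]
[[-0.03218771 -0.02149844 -0.03149707]
 [-0.03095574 -0.01356192 -0.02375689]
 [-0.0223383   0.01947003 -0.01450569]
 [ 0.01289182  0.02906068 -0.01161101]
 [ 0.02223624  0.03009421 -0.00914818]]
```

View pics/ov2.png

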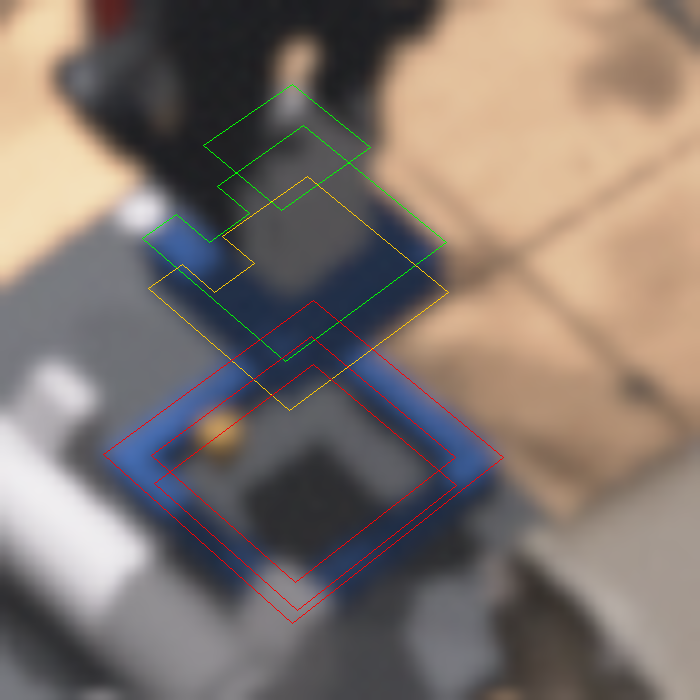

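```bash
python3 go.py .5903 .1156 .07 94.95
```

```text
t 25.50 pos [589.2 113.6 142.5] yaw 94.51 F [-0.   0.4 -2.3] w 0.358 tilt [ 0.     -0.0002] j [ 0.55  0.59 -1.1   1.6   0.54  1.29  1.01]
offset [72.5  1.9  1.2] len 73
twist -0.44
```

Request:
send_rows(grip=[230,230,230,230,230], offset=[[15,1.9,1.2],[30,1.9,1.2],[45,1.9,1.2],[60,1.9,1.2],[68,1.9,1.2]], twist=[-0.2,-0.4,-0.4,-0.4,-0.4])

```text
clock: 25.92
position: [0.589, 0.1155, 0.0713]
ee_rot: [-0.031, 0.708, 0.03, 0.705]
ft_force: [-0.8, -0.2, -3.2]
grip_width: 0.359
```

Request:
send_rows(grip=[230,230,230,230,230], offset=[[0,0,0],[0,0,0],[0,0,0],[0,0,0],[0,0,0]], twist=[0,0,0,0,0])

```text
clock: 26.33
position: [0.5907, 0.1162, 0.0752]
ee_rot: [-0.031, 0.706, 0.031, 0.707]
ft_force: [0.1, -0.6, -3.1]
grip_width: 0.355
```

```bash
python3 go.py .5903 .1156 .06 94.95
```

```text
t 26.33 pos [590.7 116.2  75.2] yaw 94.97 F [ 0.1 -0.6 -3.1] w 0.355 tilt [0.0013 0.    ] j [ 0.51  0.66 -1.05  1.66  0.61  1.19  0.97]
offset [15.2 -0.5 -0.4] len 15
twist 0.02
```

Request:
send_rows(grip=[230,230,230,230,230], offset=[[3,-0.5,-0.4],[6,-0.5,-0.4],[9,-0.5,-0.4],[12,-0.5,-0.4],[14,-0.5,-0.4]], twist=[0,0,0,0,0])

```text
clock: 26.75
position: [0.5897, 0.1154, 0.0599]
ee_rot: [-0.031, 0.707, 0.031, 0.706]
ft_force: [0.2, -0.5, -3.0]
grip_width: 0.361
```

```bash
python3 go.py .5903 .1156 .05 94.95
python3 - <<'E'
from h import *
p,d,W=snap("scene","k5s.png",(190,180,260,250),9)
E
```

```text
t 26.75 pos [589.7 115.4  59.9] yaw 94.97 F [ 0.2 -0.5 -3. ] w 0.361 tilt [-0.0005 -0.0002] j [ 0.5   0.67 -1.03  1.67  0.62  1.17  0.96]
offset [9.9 0.1 0.7] len 10
twist 0.02
```

View pics/k5s.png

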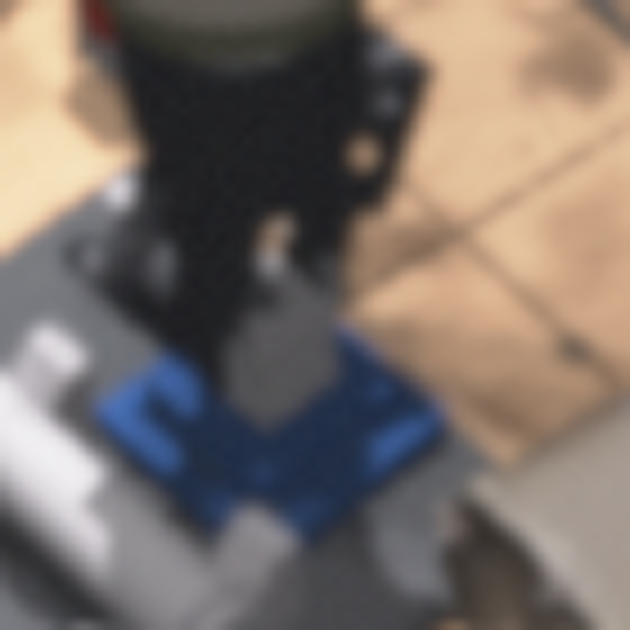

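Request:
send_rows(grip=[230,230,230,230,230], offset=[[2,0,0],[4,0,0.3],[6,0,0.5],[8,0,0.5],[9,0,0.5]], twist=[0,0,0,0,0])

```text
clock: 27.22
position: [0.5903, 0.1155, 0.0511]
ee_rot: [-0.031, 0.707, 0.031, 0.706]
ft_force: [0.1, -0.9, -2.8]
grip_width: 0.364
```

```bash
python3 go.py .5903 .1156 .05 94.95
```

```text
t 27.22 pos [590.3 115.5  51.1] yaw 94.97 F [ 0.1 -0.9 -2.8] w 0.364 tilt [-0.0003 -0.0001] j [ 0.5   0.69 -1.03  1.67  0.63  1.15  0.96]
offset [1.1 0.1 0.1] len 1
twist 0.02
```

Request:
send_rows(grip=[230,230,230,230,230], offset=[[1,0,0],[2,0,0],[2,0,0],[2,0,0],[2,0,0]], twist=[0,0,0,0,0])

```text
clock: 27.63
position: [0.5903, 0.1155, 0.0505]
ee_rot: [-0.031, 0.706, 0.03, 0.706]
ft_force: [-5.7, -2.1, 8.4]
grip_width: 0.356
```

```bash
python3 go.py .5903 .1156 .05 94.95
```

```text
t 27.63 pos [590.3 115.5  50.5] yaw 94.97 F [-5.7 -2.1  8.4] w 0.356 tilt [ 0.0002 -0.0008] j [ 0.5   0.69 -1.03  1.67  0.64  1.15  0.96]
offset [ 0.5  0.1 -0. ] len 0
twist 0.02
```

Request:
send_rows(grip=[105,105,105,105,105], offset=[[0,0,0],[-1,0,0],[-1,0,0],[-1,0,0],[-8,0,0]], twist=[0,0,0,0,0])

```text
clock: 28.05
position: [0.5898, 0.1153, 0.0566]
ee_rot: [-0.031, 0.707, 0.031, 0.706]
ft_force: [0.5, 0.1, -1.2]
grip_width: 0.587
```

Request:
send_rows(grip=[105,105,105,105,105], offset=[[-30,0,0],[-65,0,0],[-100,0,0],[-138,0,0],[-175,0,0]], twist=[0,0,0,0,0])

```text
clock: 28.47
position: [0.59, 0.1158, 0.2348]
ee_rot: [-0.031, 0.706, 0.031, 0.707]
ft_force: [0.9, -0.7, -0.6]
grip_width: 0.589
```

Request:
send_rows(grip=[105,105,105,105,105], offset=[[-20,-30,0],[-45,-60,0],[-70,-90,0],[-95,-120,0],[-115,-150,0]], twist=[7,14,21,28,35])

```text
clock: 28.88
position: [0.6032, -0.0349, 0.3502]
ee_rot: [0.185, 0.682, -0.185, 0.683]
ft_force: [1.3, -0.5, -0.6]
grip_width: 0.592
```

```bash
python3 go.py .6985 .272 .36 4.95
python3 - <<'E'
from h import *
p,d,W=snap("scene","k6s.png",(110,120,270,280),5)
p,d,W=snap("top","k6t.png",(90,130,250,260),5)
hsv=cv2.cvtColor(p,cv2.COLOR_BGR2HSV)
f=np.array([.9963,.0863,0]); g=np.array([-.0863,.9963,0]); S=np.array([.5887,.1155,.016])
L=(W-S)@np.array([f,g,[0,0,1]]).T
m=(np.abs(L[...,0])<.028)&(np.abs(L[...,1])<.028); b=m&(hsv[...,1]>110)
print("foot top z (exp .022)",np.round(np.percentile(L[b][:,2],[10,50,90]),4), "neck top (exp .062)",np.round(np.percentile(L[m][:,2],[80,90,95]),4))
E
```

```text
t 28.88 pos [603.2 -34.9 350.2] yaw 59.65 F [ 1.3 -0.5 -0.6] w 0.592 tilt [ 0.002  -0.0002] j [ 0.72  0.42 -1.04  1.28  0.36  1.64  0.79]
offset [ -9.6 313.  -72.8] len 322
twist 54.70
foot top z (exp .022) [0.0201 0.0227 0.0251] neck top (exp .062) [0.0624 0.0636 0.0645]
```

View pics/k6s.png

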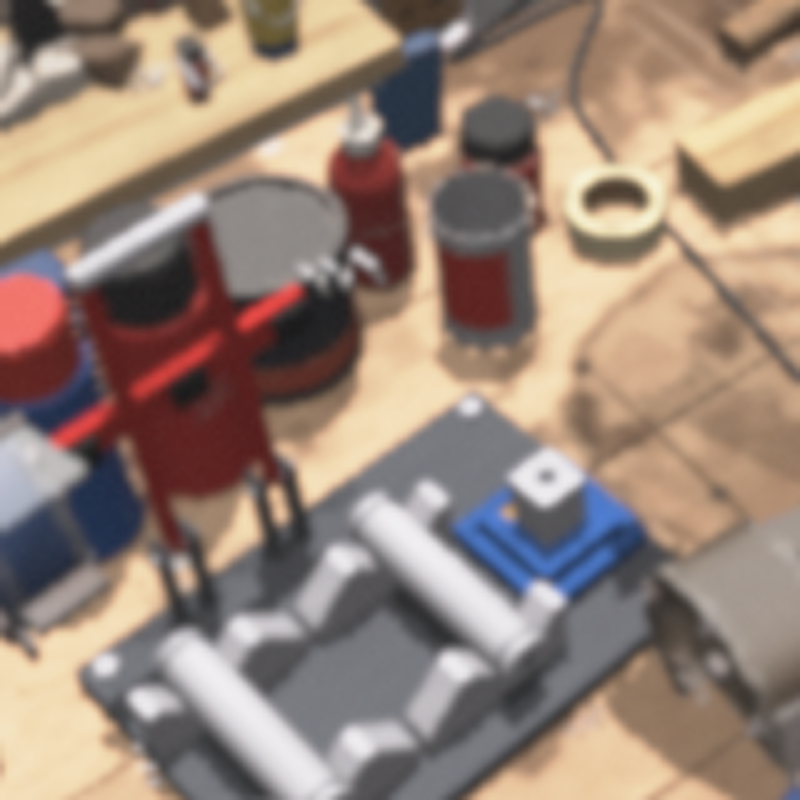

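View pics/k6t.png

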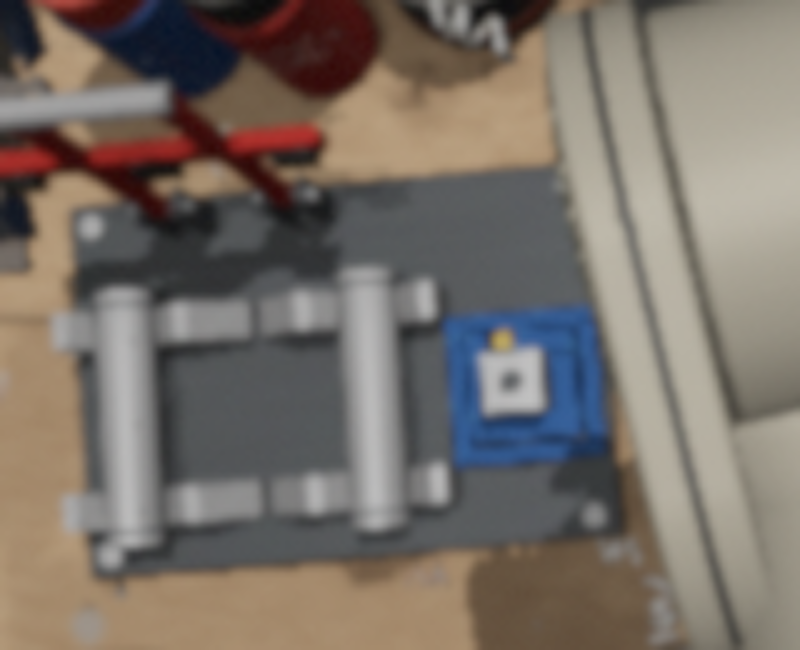

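```bash
cat > chk.py <<'E'
from h import *
p,d,W=snap("top","chk.png")
f=np.array([.9963,.0863,0]); g=np.array([-.0863,.9963,0])
for n,v in(("v1",[.57,.3307,.05]),("v3",[.5818,.1952,.05])):
    L=(W-np.array(v))@np.array([f,g,[0,0,1]]).T
    m=(np.abs(L[...,1])<.012)&(np.abs(L[...,0])<.09)&(L[...,2]>.0085)&(L[...,2]<.025)
    a=L[m]
    if len(a)<10: print(n,"hidden"); continue
    print(n,m.sum(),"x range",np.round(np.percentile(a[:,0],[1,99]),4))
    for lo,hi in((-.068,-.035),(.035,.068)):
        b=a[(a[:,0]>lo)&(a[:,0]<hi)&(np.abs(a[:,1])<.005)]
        if len(b): print("  ridge z (exp .016)",lo,len(b),np.round(np.median(b[:,2]),4))
for i,q in enumerate(viewer.regions_of("clamp","top")[:1]): 
    w=W[q["region"]]; print("clamp",q["score"],np.nanpercentile(w,[2,50,98],axis=0))
E
python3 chk.py; python3 go.py .6985 .272 .36 4.95
```

```text
v1 440 x range [-0.0682  0.068 ]
  ridge z (exp .016) -0.068 46 0.017
  ridge z (exp .016) 0.035 45 0.0169
v3 454 x range [-0.068   0.0673]
  ridge z (exp .016) -0.068 49 0.0163
  ridge z (exp .016) 0.035 45 0.0174
clamp 0.66 [[0.67946622 0.19376328 0.08557313]
 [0.693541   0.26996174 0.19839885]
 [0.70710022 0.34582132 0.29506697]]
t 29.08 pos [603.4 -34.3 348.1] yaw 59.94 F [-0.6  0.2  0.6] w 0.585 tilt [0.001  0.0001] j [ 0.72  0.42 -1.04  1.28  0.36  1.63  0.79]
offset [-11.8 312.7 -71.1] len 321
twist 54.99
```

Request:
send_rows(grip=[120,120,120,120,120], offset=[[-5,35,-8],[-12,70,-16],[-12,105,-24],[-12,140,-32],[-12,175,-40]], twist=[7,14,21,28,35])

```text
clock: 29.5
position: [0.6557, 0.1409, 0.3589]
ee_rot: [0.381, 0.596, -0.381, 0.595]
ft_force: [0.3, -1.0, 0.7]
grip_width: 0.531
```

```bash
python3 go.py .698 .2736 .36 4.95
```

```text
t 29.50 pos [655.7 140.9 358.9] yaw 24.82 F [ 0.3 -1.   0.7] w 0.531 tilt [-0.001   0.0001] j [ 0.25  0.55 -0.9   1.05  0.43  1.72 -0.08]
offset [  -1.1   94.1 -102.7] len 139
twist 19.87
```

Request:
send_rows(grip=[120,120,120,120,120], offset=[[0,20,-22],[0,40,-44],[0,60,-66],[0,78,-86],[0,94,-102.5]], twist=[5,10,15,20,20])

```text
clock: 29.92
position: [0.6969, 0.2745, 0.3584]
ee_rot: [0.478, 0.522, -0.478, 0.521]
ft_force: [0.4, -0.5, 0.3]
grip_width: 0.527
```

Request:
send_rows(grip=[120,120,120,120,120], offset=[[0,0,0],[0,0,0],[5,0,0],[15,0,0],[25,0,0]], twist=[0,0,0,0,0])

```text
clock: 30.33
position: [0.6983, 0.2692, 0.3345]
ee_rot: [0.478, 0.521, -0.478, 0.521]
ft_force: [-0.3, -0.2, -0.3]
grip_width: 0.526
```

```bash
python3 go.py .698 .2736 .274 4.95
python3 - <<'E'
from h import *
p,d,W=snap("scene","c1s.png",(90,80,230,260),4)
E
```

```text
t 30.33 pos [698.3 269.2 334.5] yaw 4.94 F [-0.3 -0.2 -0.3] w 0.526 tilt [0.001  0.0001] j [-0.08  0.72 -0.8   0.81  0.5   1.76 -0.55]
offset [60.5  0.  -4.4] len 61
twist -0.01
```

View pics/c1s.png

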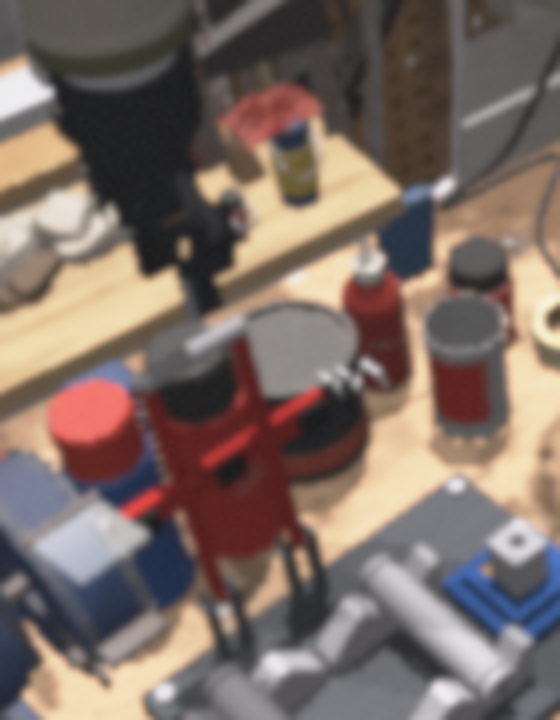

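Request:
send_rows(grip=[120,120,120,120,120], offset=[[15,0,-2],[30,0,-4],[45,0,-4],[55,0,-4],[60,0,-4]], twist=[0,0,0,0,0])

```text
clock: 30.8
position: [0.6977, 0.2729, 0.2731]
ee_rot: [0.477, 0.521, -0.479, 0.521]
ft_force: [-0.2, -0.1, -0.3]
grip_width: 0.53
```

Request:
send_rows(grip=[160,200,230,230,230], offset=[[0,0,0],[0,0,0],[0,0,0],[0,0,0],[0,0,0]], twist=[0,0,0,0,0], newtons=30)

```text
clock: 31.22
position: [0.6983, 0.274, 0.2756]
ee_rot: [0.478, 0.521, -0.478, 0.521]
ft_force: [-0.1, -2.8, 4.7]
grip_width: 0.143
```

```bash
python3 go.py .698 .2736 .274 4.95
```

```text
t 31.22 pos [698.3 274.  275.6] yaw 4.93 F [-0.1 -2.8  4.7] w 0.143 tilt [0.0015 0.0002] j [-0.04  0.73 -0.8   0.94  0.5   1.64 -0.57]
offset [ 1.6 -0.3  0.4] len 2
twist -0.02
```

Request:
send_rows(grip=[230,230,230,230,230], offset=[[0,-21,0],[1.5,-42,0],[5.5,-62.5,0],[11.5,-82.5,0],[19.5,-102,0]], twist=[0,0,0,0,0])

```text
clock: 31.63
position: [0.5964, 0.2651, 0.256]
ee_rot: [0.479, 0.52, -0.477, 0.522]
ft_force: [0.4, -0.9, 5.7]
grip_width: 0.15
```

```bash
python3 go.py
```

```text
t 31.63 pos [596.4 265.1 256. ] yaw 4.91 F [ 0.4 -0.9  5.7] w 0.150 tilt [0.0034 0.0003] j [ 0.11  0.52 -0.88  1.31  0.4   1.49 -0.65]
```

Request:
send_rows(grip=[230,230,230,230,230], offset=[[10,-18.5,0],[21.5,-36,0],[35,-52,0],[50,-67,0],[66,-80,0]], twist=[0,0,0,0,0])

```text
clock: 32.05
position: [0.5166, 0.2584, 0.1894]
ee_rot: [0.479, 0.52, -0.477, 0.522]
ft_force: [2.6, 0.3, 0.0]
grip_width: 0.152
```

```bash
python3 go.py
```

```text
t 32.05 pos [516.6 258.4 189.4] yaw 4.95 F [2.6 0.3 0. ] w 0.152 tilt [0.0029 0.    ] j [ 0.2   0.4  -0.93  1.61  0.33  1.3  -0.69]
```

Request:
send_rows(grip=[230,230,230,230,230], offset=[[17.5,-11.5,0],[36,-21,0],[55.5,-29,0],[76,-35,0],[96,-38.5,0]], twist=[0,0,0,0,0])

```text
clock: 32.47
position: [0.4788, 0.2553, 0.093]
ee_rot: [0.479, 0.521, -0.477, 0.522]
ft_force: [7.3, -0.1, 0.2]
grip_width: 0.149
```

```bash
python3 go.py
```

```text
t 32.47 pos [478.8 255.3  93. ] yaw 4.98 F [ 7.3 -0.1  0.2] w 0.149 tilt [0.0031 0.0003] j [ 0.19  0.42 -0.91  1.8   0.38  1.1  -0.77]
```

Request:
send_rows(grip=[230,230,230,230,230], offset=[[8,-1,0],[15,-1.5,0],[20,-1.8,0],[24,-1.8,0],[27,-1.8,0]], twist=[0,0,0,0,0])

```text
clock: 32.88
position: [0.4773, 0.2552, 0.067]
ee_rot: [0.478, 0.521, -0.478, 0.522]
ft_force: [-7.1, -9.9, 40.0]
grip_width: 0.145
```

```bash
python3 go.py
```

```text
t 32.88 pos [477.3 255.2  67. ] yaw 4.95 F [-7.1 -9.9 40. ] w 0.145 tilt [0.0016 0.    ] j [ 0.17  0.46 -0.89  1.83  0.41  1.05 -0.79]
```

Request:
send_rows(grip=[230,120,120,120,120], offset=[[-1.5,0,0],[-1.5,0,0],[-1.5,0,0],[-1.5,0,0],[-1.5,0,0]], twist=[0,0,0,0,0])

```text
clock: 33.3
position: [0.4759, 0.255, 0.0672]
ee_rot: [0.477, 0.521, -0.478, 0.521]
ft_force: [-0.5, -0.4, 0.7]
grip_width: 0.531
```

Request:
send_rows(grip=[120,120,120,120,120], offset=[[-20,0,0],[-55,0,0],[-95,0,0],[-135,0,0],[-175,0,0]], twist=[0,0,0,0,0])

```text
clock: 33.72
position: [0.4756, 0.255, 0.2441]
ee_rot: [0.477, 0.522, -0.478, 0.521]
ft_force: [1.6, 0.6, -0.2]
grip_width: 0.532
```

Request:
send_rows(grip=[120,120,120,120,120], offset=[[-10,0,35],[-30,0,72],[-50,0,110],[-70,0,148],[-90,0,186]], twist=[0,0,0,0,0])

```text
clock: 34.13
position: [0.4916, 0.072, 0.3314]
ee_rot: [0.478, 0.521, -0.478, 0.521]
ft_force: [0.1, -0.6, -0.4]
grip_width: 0.527
```

Request:
send_rows(grip=[120,120,120,120,120], offset=[[0,0,35],[0,0,72],[0,0,110],[0,0,148],[0,0,186]], twist=[0,0,0,0,0])

```text
clock: 34.55
position: [0.5079, -0.1135, 0.3304]
ee_rot: [0.478, 0.521, -0.478, 0.521]
ft_force: [0.9, -0.3, 0.1]
grip_width: 0.53
```

```bash
python3 go.py; python3 chk.py
python3 - <<'E'
from h import *
p,d,W=snap("scene","e1s.png",(110,130,260,290),5)
p,d,W=snap("top","e1t.png")
hsv=cv2.cvtColor(p,cv2.COLOR_BGR2HSV); Z=W[...,2]
m=(hsv[...,1]<60)&(Z>.06)&(Z<.16)&(W[...,0]<.495)&(W[...,0]>.46)&(W[...,1]>.2)&(W[...,1]<.3)
print("handle",m.sum(),np.nanmedian(W[m],0),np.nanpercentile(Z[m],95))
f=np.array([.9963,.0863,0]); g=np.array([-.0863,.9963,0]); S=np.array([.5887,.1155,.016])
L=(W-S)@np.array([f,g,[0,0,1]]).T
q=(np.abs(L[...,0])<.028)&(np.abs(L[...,1])<.028); b=q&(hsv[...,1]>110)
print("foot",np.percentile(L[b][:,2],[10,50,90]),"neck",np.percentile(L[q][:,2],90))
E
```

```text
t 34.55 pos [ 507.9 -113.5  330.4] yaw 4.98 F [ 0.9 -0.3  0.1] w 0.530 tilt [-0.0003 -0.0003] j [ 0.81  0.12 -0.74  1.54  0.08  1.51  0.16]
v1 379 x range [-0.0683  0.0682]
  ridge z (exp .016) -0.068 46 0.0169
  ridge z (exp .016) 0.035 43 0.0168
v3 388 x range [-0.0679  0.0674]
  ridge z (exp .016) -0.068 48 0.0164
  ridge z (exp .016) 0.035 47 0.0172
clamp 0.76 [[0.47246876 0.19255998 0.01862571]
 [0.57237711 0.25081354 0.08392377]
 [0.67175253 0.33672864 0.08836185]]
handle 150 [0.47752101 0.25377682 0.08342675] 0.08735013794798961
foot [0.02020972 0.02283158 0.02534423] neck 0.06361641127914007
```

View pics/e1s.png

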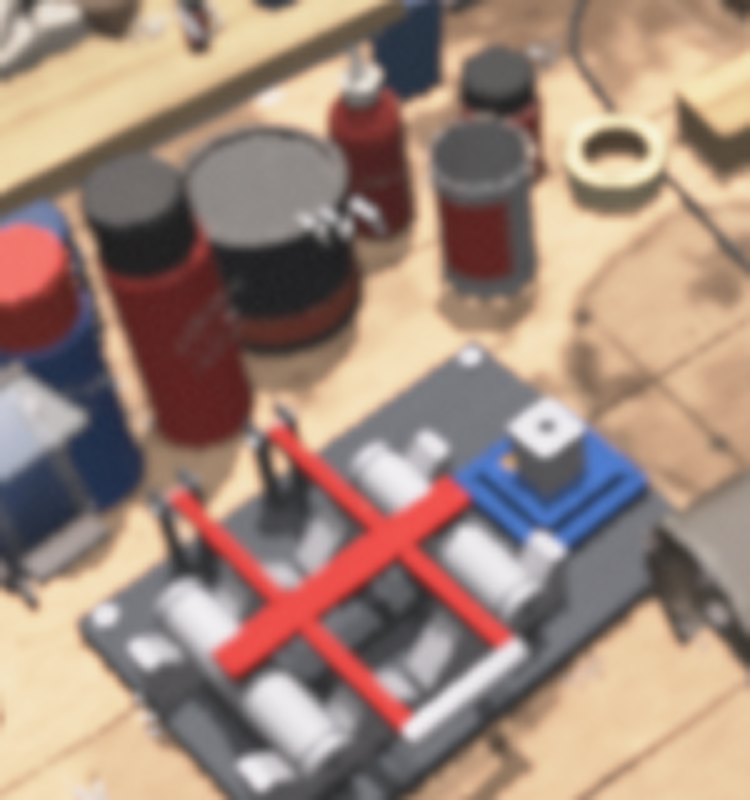

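View pics/e1t.png

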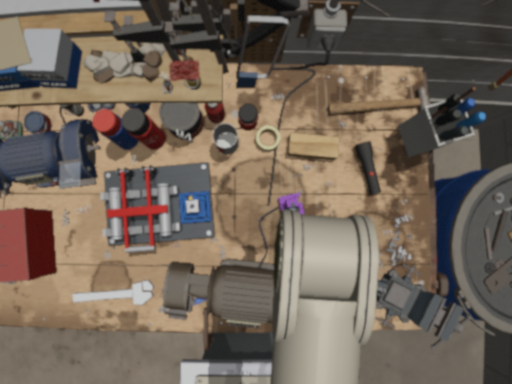

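```bash
python3 -c "
from workcell import manip; print(manip.hand_in())"
```

```text
the job is handed in; nothing more can be done
None
```

I finished the job and handed it in at about 34.6 s on the robot clock. No verdict is reported.

**What I did**
- I swung the red clamp up to about 1.63 rad.
- Only two loose shafts were on the bench, and I saw no third in either camera. I laid one in vee_3 and the other in vee_1.
- I fitted the blue setting block in its seat with the notch over the brass key, and left the purple look-alike alone.
- I then swung the clamp down shut.

**What the last checks showed**
- **Shafts:** they sit level in both rails. Their tops read 16.3–17.4 mm above the groove point (16 expected), and their ends lie centred to within about 1 mm.
- **Block:** its foot top reads 22.8 mm above the seat floor (22 expected) and its neck 63.6 mm (62 expected). It touched bottom at exactly the height worked out beforehand.
- **Clamp:** the handle top reads about 84 mm (95th percentile 87 mm), against 84 mm expected when shut.
- **Bystanders:** they look unmoved in the pictures.

**Less certain:** on shutting the clamp, the wrist force briefly read 40 N as the pads met the shafts. I eased off at once. That is well under the 120 N wrist limit. It equals the 40 N limit for the arm or gripper body, but it was taken through the gripping fingers, which that limit does not name.

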